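# Cap the sample tubes, hang the in-use sign and start the shaker

### The arm

A 6-joint arm with a two-finger parallel gripper is mounted at the origin on the work surface. World frame = base frame: x ahead of the robot, y to its left, z up, the work surface at z = 0. Lengths are in m, angles in rad, forces in N, time in s.
With the tool pointing down it reaches from about 0.225 to 0.875 m from the base axis. Payload 3.4 kg.
Tool frame: the origin (TCP) lies on the centre line of the jaws, within the pads' length; the fingertips stand 11 mm ahead of it and the grasp point (between the pads) lies 8 mm behind it; z points along the fingers, y is the direction in which the jaws open and shut (so a half turn about z gives the same grasp; the last joint's range is limited). The gripper opens to 85 mm and grips with 20 to 120 N. Pads are 22 mm wide; open, the fingers measure 114 mm over their backs; the gripper's body (76 mm by 85 mm) begins 54 mm behind the grasp point. The pads swing forward as they close: fully open they stand 13 mm farther back than shut.
Start: joints at [1.172, 0.276, 1.505, -0, 1.361, -0.121], TCP at [0.158, 0.553, 0.216] pointing down, gripper open.
Joint ranges: [-2.89, 2.89], [-0.75, 2.08], [0.22, 2.7], [-1.18, 4.32], [0.11, 2.71], [-2.7, 2.7]. Speed limits (rad/s): [2.57, 2.57, 3.14, 3.14, 3.14, 3.14].

### API

Orientations are given as a unit quaternion [w, x, y, z].
In Python, from rig import sense, grab_frame, camera_params, close_job gives the robot as it stands.
- The arm moves only by the shell command python3 -m inch 'ROWS' [FORCE]. ROWS is JSON, one flat list of numbers, 7 for each row, row after row: the shift along the tool's x, y, z scaled (see below), then the turn, a rotation vector about the tool's x, y, z scaled (see below), then the opening, from -1 (shut) to 1 (fully open), so that 0 is half open. A call has 1 to 20 rows; each row is the pose to reach, as a shift and turn from the pose commanded when the call began, along the tool's axes at that moment; what a row does not reach only later rows make up. The controller multiplies each number of a shift by 0.3 m and each number of a turn by 60 degrees. A row lasts 1/8 s, in which the tool goes at most 62.5 mm and 10.7 degrees, less where a joint would pass 70% of its speed; a pose out of reach is approached as far as the arm can. A call with a number of a shift or a turn outside -1 to 1 is refused whole. A call with a gripper value outside its range is refused whole. The fingers move at their own pace and stop on an object; FORCE is the grip in N (left out, the last holds). Time passes only in rows, so rows that repeat a pose let the fingers close. It gives the time, the measured TCP pose, the force and the opening at its end, in the units of the state.
- sense(): the state, without advancing time (a new reading comes with each control period).
- grab_frame(name): name is "side" or "top" or "wrist"; returns the picture (400x640x3 uint8, blue, green, red); there is no depth.
- camera_params(name): a dict with "intrinsics" (3x3 intrinsics, pixels), "R" (3x3) and "t" (3): a world point X has camera coordinates R X + t. Camera axes: x right, y down, z forward; pixel columns grow to the right and rows downward; lengths in m; the calibration is good to about 2 mm. A picture is of the moment at which its call begins: read the wrist's pose just before it. camera_params takes no time and is no camera call; for the wrist camera it gives the pose at the moment of the call.
- close_job(): hands the job in, once; it reports no verdict.
The state is a dict: "time_s": time; "joint_positions": joint angles; "joint_vel": joint speeds; "joint_torque": joint torques, N m; "position": TCP position; "eef_rot": TCP orientation; "wrist_force": force on the tool from outside, world axes, zero at the start; "moment": the same for the moment, N m; "opening": opening from 0.0 (shut) to 1.0 (fully open).
Only numpy, scipy, OpenCV 4.12 (cv2) and the standard library are available. Lean on these libraries where they do the work, as an engineer would, in place of code of your own. Each camera call takes 0.05 s, during which the arm holds its last target.

### The job

Slide an orange cap fully home over every sample tube on the shaker. Then take the yellow in-use sign out of its holder and hang it by its eye on the peg of the steel stand, and last of all push the green start lever across to on. Spare caps may stay where they are; do not disturb the other things on the bench.

Things in the scene. Friction and masses are not known exactly. Their poses are not given: they have to be found in the camera images.
- shaker: White orbital shaker, 220 (x) by 350 (y) mm, fixed; origin under its centre, x to its back, y to its left seen from the robot. Tube block (top 85 mm up) with six square sockets, 38 mm deep, at x = -45 or 45, y = -130, -45 or 40 mm; a grey control box (top 74 mm up) with the start lever at its +y end, centred at x = 0, y = 125 mm.
- tube1_top (a point): Centre of the flat top of a sample tube: pale closed cylinder, 30 mm diameter, 118 mm long, 150 g, standing loose (about 0.5 mm play) in a socket of the shaker, top 165 mm above the bench, its uppermost 4 mm chamfered to 25 mm across; its upper 80 mm show. z up. None if there is no such tube.
- tube2_top (a point): Top centre of another such tube, as tube1_top; None if absent.
- tube3_top (a point): Top centre of another such tube, as tube1_top; None if absent.
- tube4_top (a point): Top centre of another such tube, as tube1_top; None if absent.
- tube5_top (a point): Top centre of another such tube, as tube1_top; None if absent.
- tube6_top (a point): Top centre of another such tube, as tube1_top; None if absent.
- cap1: Orange push-on cap, a cup standing open side down on the bench: 40 mm outside, 36 mm high, bore 33 mm wide and 31 mm deep, 30 g. Origin at the centre of its open lower rim, z to its closed top. Fully home its closed end rests on the tube top: its origin is 31 mm below the tube top. Six caps, always more than tubes.
- cap2: Another such cap, as cap1.
- cap3: Another such cap, as cap1.
- cap4: Another such cap, as cap1.
- cap5: Another such cap, as cap1.
- cap6: Another such cap, as cap1.
- sign: Yellow sign with red disc: plate 8 mm thick (x), 80 wide (y), 120 high (z), 80 g, upright in a close slot (floor 10, rim 44 mm above the bench) of a fixed blue holder (70 by 110 mm); lifts straight out. Origin: centre of its lower edge. Rectangular eye 32 mm wide, 28 high, from 60 to 88 mm above the lower edge; grip the 32 mm above the eye, across the thickness.
- sign_eye (a point): Centre of the sign's eye, 74 mm above its lower edge and 46 mm below its upper edge; axes as the sign's.
- hook_stand: Fixed steel stand for the sign; origin under the centre of its 100 by 90 mm base. An upright post (14 mm thick, top 164 mm up) stands at x = 20 mm; from it a peg 9 mm thick rises gently towards the stand's -x, from (20, 0, 145) mm at the post to a 14 mm ball at its free end (-50, 0, 165) mm.
- peg_tip (a point): Centre of the ball at the free end of the peg; axes as the hook stand's (the peg points to -x).
- start_lever (a joint): Start lever on the shaker's control box, 70 mm long with a green 26 mm ball, pivot at the shaker's (0, 125, 96) mm: 0 = off (as built, leaning to the shaker's -x), grows to 1.0 rad as it swings to the shaker's +x (on). It stays where it is left and moves with a light push near its tip.
- start_lever_tip (a point): Tip of the start lever. Pushing it towards the shaker's +x switches the shaker on.
- beaker: Bystander: clear glass beaker, 72 mm across, 90 mm high. Leave alone.
- spatula: Bystander: spatula, 180 mm long, lying flat. Leave alone.
- marker: Bystander: red marker pen, 130 mm long, 16 mm thick, lying. Leave alone.
- jar: Bystander: small jar with blue lid, 56 mm across, 75 mm high. Leave alone.
Things that resemble listed ones, but are neither listed nor needed, are in the scene too. There is more than one size of the sign; the one meant has the size given above.

How it is judged:
On the way, in this order (a step that is already met when the one before it is completed fails the run):
1. every tube present carries a cap, fully home and released (((horizontal distance between cap1 and tube1_top below 0.004 m and z of cap1 in the frame of tube1_top between -0.034 and -0.028 m and angle between cap1's own z axis and vertical below 0.1 rad and contact force between cap1 and the fingers below 0.1 N) or (horizontal distance between cap2 and tube1_top below 0.004 m and z of cap2 in the frame of tube1_top between -0.034 and -0.028 m and angle between cap2's own z axis and vertical below 0.1 rad and contact force between cap2 and the fingers below 0.1 N) or (horizontal distance between cap3 and tube1_top below 0.004 m and z of cap3 in the frame of tube1_top between -0.034 and -0.028 m and angle between cap3's own z axis and vertical below 0.1 rad and contact force between cap3 and the fingers below 0.1 N) or (horizontal distance between cap4 and tube1_top below 0.004 m and z of cap4 in the frame of tube1_top between -0.034 and -0.028 m and angle between cap4's own z axis and vertical below 0.1 rad and contact force between cap4 and the fingers below 0.1 N) or (horizontal distance between cap5 and tube1_top below 0.004 m and z of cap5 in the frame of tube1_top between -0.034 and -0.028 m and angle between cap5's own z axis and vertical below 0.1 rad and contact force between cap5 and the fingers below 0.1 N) or (horizontal distance between cap6 and tube1_top below 0.004 m and z of cap6 in the frame of tube1_top between -0.034 and -0.028 m and angle between cap6's own z axis and vertical below 0.1 rad and contact force between cap6 and the fingers below 0.1 N)) and height (world z) of tube1_top between 0.158 and 0.172 m and ((horizontal distance between cap1 and tube2_top below 0.004 m and z of cap1 in the frame of tube2_top between -0.034 and -0.028 m and angle between cap1's own z axis and vertical below 0.1 rad and contact force between cap1 and the fingers below 0.1 N) or (horizontal distance between cap2 and tube2_top below 0.004 m and z of cap2 in the frame of tube2_top between -0.034 and -0.028 m and angle between cap2's own z axis and vertical below 0.1 rad and contact force between cap2 and the fingers below 0.1 N) or (horizontal distance between cap3 and tube2_top below 0.004 m and z of cap3 in the frame of tube2_top between -0.034 and -0.028 m and angle between cap3's own z axis and vertical below 0.1 rad and contact force between cap3 and the fingers below 0.1 N) or (horizontal distance between cap4 and tube2_top below 0.004 m and z of cap4 in the frame of tube2_top between -0.034 and -0.028 m and angle between cap4's own z axis and vertical below 0.1 rad and contact force between cap4 and the fingers below 0.1 N) or (horizontal distance between cap5 and tube2_top below 0.004 m and z of cap5 in the frame of tube2_top between -0.034 and -0.028 m and angle between cap5's own z axis and vertical below 0.1 rad and contact force between cap5 and the fingers below 0.1 N) or (horizontal distance between cap6 and tube2_top below 0.004 m and z of cap6 in the frame of tube2_top between -0.034 and -0.028 m and angle between cap6's own z axis and vertical below 0.1 rad and contact force between cap6 and the fingers below 0.1 N)) and height (world z) of tube2_top between 0.158 and 0.172 m and ((horizontal distance between cap1 and tube3_top below 0.004 m and z of cap1 in the frame of tube3_top between -0.034 and -0.028 m and angle between cap1's own z axis and vertical below 0.1 rad and contact force between cap1 and the fingers below 0.1 N) or (horizontal distance between cap2 and tube3_top below 0.004 m and z of cap2 in the frame of tube3_top between -0.034 and -0.028 m and angle between cap2's own z axis and vertical below 0.1 rad and contact force between cap2 and the fingers below 0.1 N) or (horizontal distance between cap3 and tube3_top below 0.004 m and z of cap3 in the frame of tube3_top between -0.034 and -0.028 m and angle between cap3's own z axis and vertical below 0.1 rad and contact force between cap3 and the fingers below 0.1 N) or (horizontal distance between cap4 and tube3_top below 0.004 m and z of cap4 in the frame of tube3_top between -0.034 and -0.028 m and angle between cap4's own z axis and vertical below 0.1 rad and contact force between cap4 and the fingers below 0.1 N) or (horizontal distance between cap5 and tube3_top below 0.004 m and z of cap5 in the frame of tube3_top between -0.034 and -0.028 m and angle between cap5's own z axis and vertical below 0.1 rad and contact force between cap5 and the fingers below 0.1 N) or (horizontal distance between cap6 and tube3_top below 0.004 m and z of cap6 in the frame of tube3_top between -0.034 and -0.028 m and angle between cap6's own z axis and vertical below 0.1 rad and contact force between cap6 and the fingers below 0.1 N)) and height (world z) of tube3_top between 0.158 and 0.172 m and ((horizontal distance between cap1 and tube4_top below 0.004 m and z of cap1 in the frame of tube4_top between -0.034 and -0.028 m and angle between cap1's own z axis and vertical below 0.1 rad and contact force between cap1 and the fingers below 0.1 N) or (horizontal distance between cap2 and tube4_top below 0.004 m and z of cap2 in the frame of tube4_top between -0.034 and -0.028 m and angle between cap2's own z axis and vertical below 0.1 rad and contact force between cap2 and the fingers below 0.1 N) or (horizontal distance between cap3 and tube4_top below 0.004 m and z of cap3 in the frame of tube4_top between -0.034 and -0.028 m and angle between cap3's own z axis and vertical below 0.1 rad and contact force between cap3 and the fingers below 0.1 N) or (horizontal distance between cap4 and tube4_top below 0.004 m and z of cap4 in the frame of tube4_top between -0.034 and -0.028 m and angle between cap4's own z axis and vertical below 0.1 rad and contact force between cap4 and the fingers below 0.1 N) or (horizontal distance between cap5 and tube4_top below 0.004 m and z of cap5 in the frame of tube4_top between -0.034 and -0.028 m and angle between cap5's own z axis and vertical below 0.1 rad and contact force between cap5 and the fingers below 0.1 N) or (horizontal distance between cap6 and tube4_top below 0.004 m and z of cap6 in the frame of tube4_top between -0.034 and -0.028 m and angle between cap6's own z axis and vertical below 0.1 rad and contact force between cap6 and the fingers below 0.1 N)) and height (world z) of tube4_top between 0.158 and 0.172 m and ((horizontal distance between cap1 and tube5_top below 0.004 m and z of cap1 in the frame of tube5_top between -0.034 and -0.028 m and angle between cap1's own z axis and vertical below 0.1 rad and contact force between cap1 and the fingers below 0.1 N) or (horizontal distance between cap2 and tube5_top below 0.004 m and z of cap2 in the frame of tube5_top between -0.034 and -0.028 m and angle between cap2's own z axis and vertical below 0.1 rad and contact force between cap2 and the fingers below 0.1 N) or (horizontal distance between cap3 and tube5_top below 0.004 m and z of cap3 in the frame of tube5_top between -0.034 and -0.028 m and angle between cap3's own z axis and vertical below 0.1 rad and contact force between cap3 and the fingers below 0.1 N) or (horizontal distance between cap4 and tube5_top below 0.004 m and z of cap4 in the frame of tube5_top between -0.034 and -0.028 m and angle between cap4's own z axis and vertical below 0.1 rad and contact force between cap4 and the fingers below 0.1 N) or (horizontal distance between cap5 and tube5_top below 0.004 m and z of cap5 in the frame of tube5_top between -0.034 and -0.028 m and angle between cap5's own z axis and vertical below 0.1 rad and contact force between cap5 and the fingers below 0.1 N) or (horizontal distance between cap6 and tube5_top below 0.004 m and z of cap6 in the frame of tube5_top between -0.034 and -0.028 m and angle between cap6's own z axis and vertical below 0.1 rad and contact force between cap6 and the fingers below 0.1 N)) and height (world z) of tube5_top between 0.158 and 0.172 m and ((horizontal distance between cap1 and tube6_top below 0.004 m and z of cap1 in the frame of tube6_top between -0.034 and -0.028 m and angle between cap1's own z axis and vertical below 0.1 rad and contact force between cap1 and the fingers below 0.1 N) or (horizontal distance between cap2 and tube6_top below 0.004 m and z of cap2 in the frame of tube6_top between -0.034 and -0.028 m and angle between cap2's own z axis and vertical below 0.1 rad and contact force between cap2 and the fingers below 0.1 N) or (horizontal distance between cap3 and tube6_top below 0.004 m and z of cap3 in the frame of tube6_top between -0.034 and -0.028 m and angle between cap3's own z axis and vertical below 0.1 rad and contact force between cap3 and the fingers below 0.1 N) or (horizontal distance between cap4 and tube6_top below 0.004 m and z of cap4 in the frame of tube6_top between -0.034 and -0.028 m and angle between cap4's own z axis and vertical below 0.1 rad and contact force between cap4 and the fingers below 0.1 N) or (horizontal distance between cap5 and tube6_top below 0.004 m and z of cap5 in the frame of tube6_top between -0.034 and -0.028 m and angle between cap5's own z axis and vertical below 0.1 rad and contact force between cap5 and the fingers below 0.1 N) or (horizontal distance between cap6 and tube6_top below 0.004 m and z of cap6 in the frame of tube6_top between -0.034 and -0.028 m and angle between cap6's own z axis and vertical below 0.1 rad and contact force between cap6 and the fingers below 0.1 N)) and height (world z) of tube6_top between 0.158 and 0.172 m), for 0.2 s.
2. the sign hangs by its eye on the peg, released (x of sign_eye in the frame of hook_stand between -0.044 and 0.02 m and y of sign_eye in the frame of hook_stand between -0.012 and 0.012 m and z of sign_eye in the frame of hook_stand between 0.125 and 0.165 m and angle between sign's own z axis and vertical below 0.35 rad and contact force between sign and the fingers below 0.1 N and linear speed of sign below 0.03 m/s), for 0.3 s.
3. the start lever is on (value of joint start_lever above 0.8 rad), for 0.2 s.
At the end, for the whole second after the job is handed in: Every tube stands in its socket with a released cap within 4 mm of its axis, upright within 0.1 rad, its rim 28 to 34 mm below the tube top; the sign hangs at rest, peg through its eye (eye centre within 12 mm sideways, between ball and post, within 0.35 rad of upright); the lever is above 0.8 rad (all of step 1 and all of step 2 and value of joint start_lever above 0.8 rad); the robot touches nothing.
It fails at once if the beaker is moved more than 40 mm (distance of beaker from where it was at the start of the episode above 0.04 m).
It fails at once if the spatula is moved more than 40 mm (distance of spatula from where it was at the start of the episode above 0.04 m).
It fails at once if the marker is moved more than 40 mm (distance of marker from where it was at the start of the episode above 0.04 m).
It fails at once if the jar is moved more than 40 mm (distance of jar from where it was at the start of the episode above 0.04 m).
Of tube1, tube2, tube3, tube4, tube5, tube6 only 4 to 5 are there at a start; the rules pass over those that are not, and their reading is None.
At some moment in a run one of cap1, cap2, cap3, cap4, cap5, cap6 may be knocked a few centimetres aside while the robot is not near it.
It also fails if it takes over 210 s, if anything falls off the work surface, if the arm or the gripper's body presses on something with over 40 N, if the wrist force passes 120 N, or if a joint passes its speed limit or range.

## Working session

There is one attempt and no reset: what is moved stays moved. The work goes in short steps, Python scripts to look and compute and a shell command to move; the robot and the scene stay as the last step left them, time stands still between calls to the robot, and variables do not carry over. Pictures are saved under pics/ and viewed, and the job is handed in when it is done.

```bash
ls -la; mkdir -p pics
python3 - <<'E'
from rig import *
import cv2,json
print(sense())
for n in ["side","top","wrist"]:
    p=camera_params(n);print(n,p)
    cv2.imwrite(f"pics/{n}0.png",grab_frame(n))
E
```

```text
total 12
drwxr-xr-x  3 agent agent 4096 Dec  6 22:04 .
drwxr-xr-x 23 root  root  4096 Dec  6 22:04 ..
drwxr-xr-x  2 agent agent 4096 Dec  6 22:04 pics
{'time_s': 0.0, 'joint_positions': array([ 1.17197943e+00,  2.76576308e-01,  1.50616239e+00,  9.92281795e-06,
        1.36068859e+00, -1.21018954e-01]), 'joint_vel': array([-0.00042193, -0.00153397,  0.0014542 ,  0.00062684, -0.00158554,
       -0.0007077 ]), 'joint_torque': array([ 2.23410420e-04, -4.16808558e+01, -2.45795202e+01, -1.37092547e-04,
        1.14669045e-02,  7.90141115e-06]), 'position': array([0.15747683, 0.55242399, 0.21503874]), 'eef_rot': array([-2.40439292e-04,  1.38453744e-01,  9.90368477e-01, -8.85255851e-04]), 'wrist_force': array([ 1.06733054, -0.80135049,  0.08141672]), 'moment': array([ 0.01507434,  0.00702702, -0.00688724]), 'opening': 0.9988851118038495}
side {'intrinsics': array([[500.09141444,   0.        , 316.24969951],
       [  0.        , 500.09141444, 206.82584672],
       [  0.        ,   0.        ,   1.        ]]), 'R': array([[ 0.82149276, -0.57001051,  0.01541651],
       [-0.41614857, -0.617793
[... 178 characters left out ...]
8.46883776],
       [  0.        , 365.49748044, 200.94453651],
       [  0.        ,   0.        ,   1.        ]]), 'R': array([[-0.00535859, -0.9999837 , -0.00197172],
       [-0.99674691,  0.00549979, -0.08040744],
       [ 0.08041697,  0.00153444, -0.99676013]]), 't': array([-0.0283832 ,  0.47764963,  1.27232672])}
wrist {'intrinsics': array([[353.05212992,   0.        , 321.0941403 ],
       [  0.        , 353.05212992, 199.45372   ],
       [  0.        ,   0.        ,   1.        ]]), 'R': array([[ 0.27387531,  0.96176395, -0.0015544 ],
       [ 0.92500424, -0.26296423,  0.27425711],
       [ 0.26336185, -0.07655008, -0.96165515]]), 't': array([-0.57330268, -0.03606327,  0.37821098])}
```

View pics/top0.png

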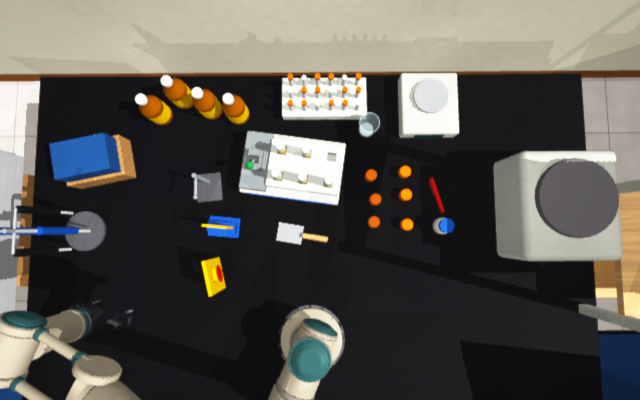

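View pics/side0.png

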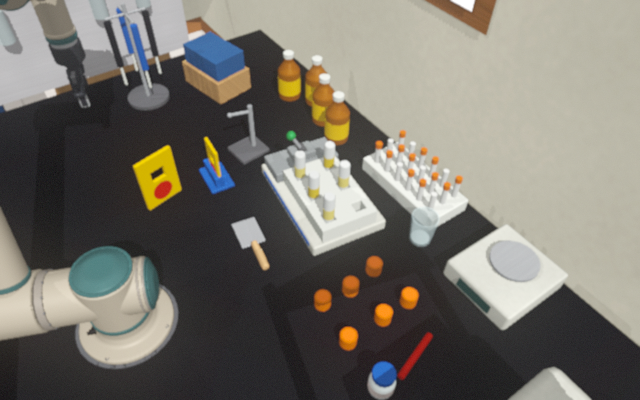

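View pics/wrist0.png

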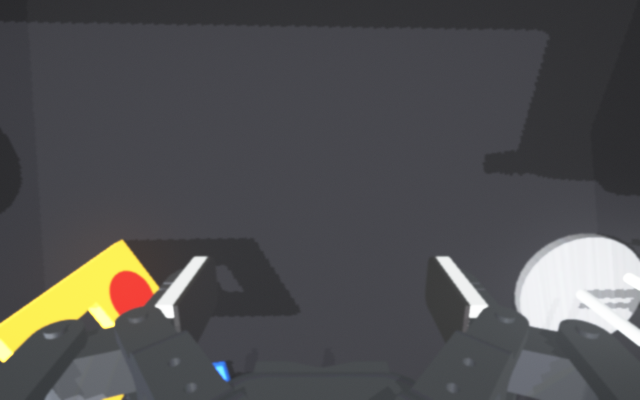

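Run:
```python
import cv2
t=cv2.imread('pics/top0.png');s=cv2.imread('pics/side0.png')
cv2.imwrite('pics/z1.png',cv2.resize(t[125:300,150:350],None,fx=4,fy=3.4,interpolation=cv2.INTER_CUBIC)) 
cv2.imwrite('pics/z2.png',cv2.resize(s[90:240,190:390],None,fx=4,fy=4,interpolation=cv2.INTER_CUBIC))
h=cv2.cvtColor(t,cv2.COLOR_BGR2HSV)
m=cv2.inRange(h,(5,180,120),(20,255,255));m[:140]=0;m[:,:350]=0
n,l,st,c=cv2.connectedComponentsWithStats(m)
for i in range(1,n):print('top cap',st[i],c[i].round(1))
h=cv2.cvtColor(s,cv2.COLOR_BGR2HSV)
m=cv2.inRange(h,(5,180,120),(20,255,255));m[:250]=0;
n,l,st,c=cv2.connectedComponentsWithStats(m)
for i in range(1,n):print('side cap',st[i],c[i].round(1))
```

```text
top cap [398 165  13  13 130] [404.4 171.3]
top cap [365 169  12  12 115] [370.7 174.7]
top cap [399 188  13  13 130] [405.3 194.3]
top cap [369 193  13  12 116] [375.  198.7]
top cap [368 216  12  12 115] [373.6 221.5]
top cap [400 218  13  13 131] [406.4 224.1]
side cap [366 256  17  20 270] [373.8 265.7]
side cap [343 276  16  22 298] [350.3 286. ]
side cap [400 286  19  23 336] [408.8 297.3]
side cap [314 289  17  23 322] [322.3 300. ]
side cap [375 303  19  24 357] [383.2 314.4]
side cap [339 326  19  25 378] [348.1 337.7]
```

View pics/z1.png

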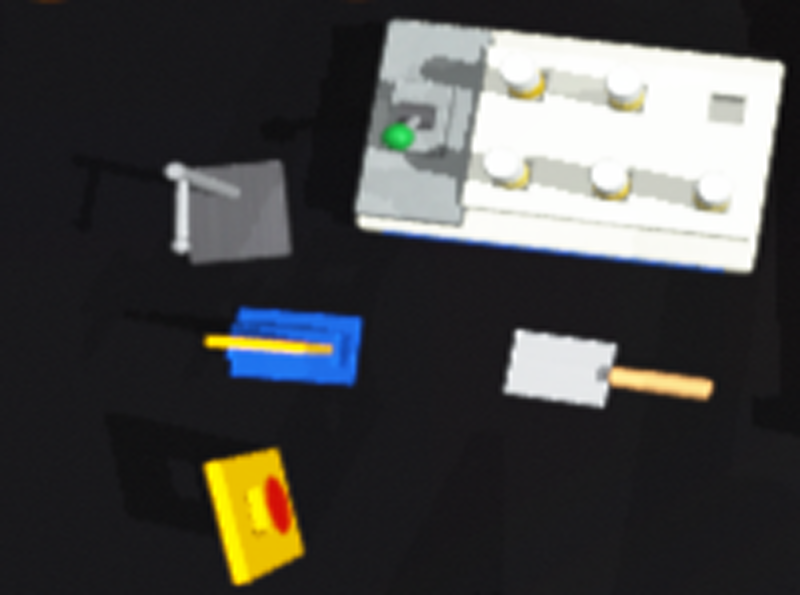

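View pics/z2.png

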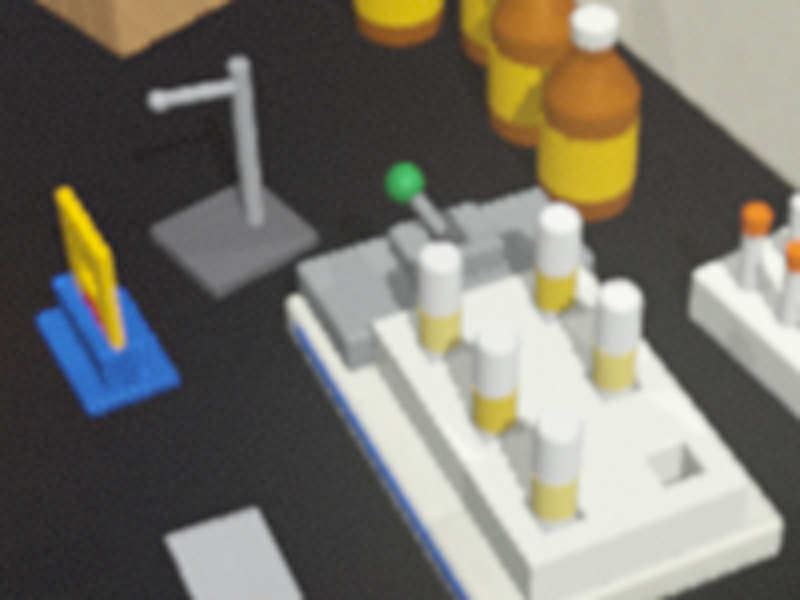

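```bash
cat > h.py <<'E'
import numpy as np,cv2
from rig import *
def ray(p,uv):
    K,R,t=map(np.asarray,(p['intrinsics'],p['R'],p['t']))
    d=R.T@np.linalg.solve(K,[uv[0],uv[1],1.]);return -R.T@t,d/np.linalg.norm(d)
def onz(p,uv,z):
    o,d=ray(p,uv);return o+d*(z-o[2])/d[2]
def tri(p1,a,p2,b):
    o1,d1=ray(p1,a);o2,d2=ray(p2,b)
    s=np.linalg.lstsq(np.c_[d1,-d2],o2-o1,rcond=None)[0]
    x,y=o1+s[0]*d1,o2+s[1]*d2
    return (x+y)/2,np.linalg.norm(x-y)
def proj(p,X):
    c=np.asarray(p['R'])@X+p['t'];q=np.asarray(p['intrinsics'])@c;return q[:2]/q[2]
E
python3 - <<'E'
from h import *
np.set_printoptions(precision=4,suppress=True)
T,S=camera_params('top'),camera_params('side')
caps=dict(a=((404.4,171.3),(408.8,297.3)),b=((370.7,174.7),(373.8,265.7)),c=((405.3,194.3),(383.2,314.4)),d=((375,198.7),(350.3,286)),e=((373.6,221.5),(322.3,300)),f=((406.4,224.1),(348.1,337.7)))
for k,(a,b) in caps.items(): print(k,onz(T,a,.03),*tri(T,a,S,b))
f=lambda x,y:(150+x/4,125+y/3.4)
g=lambda x,y:(190+x/4,90+y/4)
for n,a,b in [('ball',(181,245),(158,100)),('posttop',(175,170),(239,65)),('lever',(398,136),(405,183)),
 ('t1',(518,72),(440,250)),('t2',(622,82),(0,0)),('t3',(500,160),(0,0)),('t4',(606,172),0),('t5',(713,184),(558,420)),('signtopL',(207,341),(63,188)),('signtopR',(331,349),(122,345)),
 ('base1',(280,160),0),('base2',(291,255),0),('base3',(190,263),0)]:
    if b and b[0]: print(n,*tri(T,f(*a),S,g(*b)))
    else: print(n,onz(T,f(*a),.165 if n[0]=='t' else 0.005))
for n,a in [('TR',(783,62)),('BR',(752,270)),('BL',(360,226)),('TL',(392,20))]: print(n,onz(T,f(*a),.04))
print(proj(camera_params('wrist'),np.array([0.15747683, 0.55242399, 0.21503874])),sense()['time_s'])
E
```

```text
a [ 0.5798 -0.3345  0.03  ] [ 0.5805 -0.3355  0.0258] 9.448105724804866e-05
b [ 0.5684 -0.2155  0.03  ] [ 0.5691 -0.2162  0.0257] 0.00023120769344329767
c [ 0.4983 -0.3357  0.03  ] [ 0.4989 -0.3367  0.0266] 0.0006951547844105884
d [ 0.4834 -0.2292  0.03  ] [ 0.484  -0.2301  0.0242] 0.00015070545478784953
e [ 0.4036 -0.2229  0.03  ] [ 0.4041 -0.2238  0.0247] 0.0007391257268492355
f [ 0.394 -0.337  0.03 ] [ 0.3945 -0.3379  0.0275] 0.0011904813360044942
ball [0.4808 0.353  0.1704] 0.0026788563623406036
posttop [0.5508 0.3601 0.1675] 0.0028192210524570715
lever [0.5825 0.1858 0.1629] 0.002918272808034074
t1 [0.6058 0.1069 0.1604] 0.07679191378631904
t2 [0.6308 0.009  0.165 ]
t3 [0.5579 0.1054 0.165 ]
t4 [0.5462 0.0218 0.165 ]
t5 [ 0.5344 -0.0627  0.1715] 0.0018503129490644124
signtopL [0.3938 0.3409 0.1381] 0.004128441133524038
signtopR [0.3868 0.2623 0.0507] 0.004624153780621363
base1 [0.5848 0.3227 0.005 ]
base2 [0.4839 0.3112 0.005 ]
base3 [0.476  0.4014 0.005 ]
TR [ 0.6791 -0.1282  0.04  ]
BR [ 0.4634 -0.0988  0.04  ]
BL [0.5104 0.2423 0.04  ]
TL [0.7255 0.2166 0.04  ]
[322.5606 247.5798] 0.15
```

```bash
python3 -m inch '[-0.1,-0.1,-0.28,0,0,-0.08,0.6, -0.8,-0.7,-0.28,0,0,-0.265,0.6, -0.8,-0.7,-0.28,0,0,-0.265,0.6, -0.8,-0.7,-0.28,0,0,-0.265,0.6, -0.8,-0.7,-0.28,0,0,-0.265,0.6, -0.8,-0.7,-0.28,0,0,-0.265,0.6, -0.8,-0.7,-0.28,0,0,-0.265,0.6, -0.8,-0.7,-0.28,0,0,-0.265,0.6]'
```

```text
time_s: 1.15
position: [0.3306, 0.2854, 0.2997]
eef_rot: [-0.0, 0.0, 1.0, 0.0]
wrist_force: [0.4, 0.6, -0.6]
opening: 0.8
```

```bash
python3 -m inch '[-0.567,-0.885,0,0,0,0,0.4, -0.567,-0.885,0,0,0,0,0.4, -0.567,-0.885,0,0,0,0,0.4, -0.567,-0.885,0,0,0,0,0.4, -0.567,-0.885,0,0,0,0,0.4, -0.567,-0.885,0,0,0,0,0.4, -0.567,-0.885,0,0,0,0,0.4]'
python3 - <<'E'
from h import *
W=camera_params('wrist');im=grab_frame('wrist');cv2.imwrite('pics/w1.png',im)
import pickle;pickle.dump(W,open('w1.pkl','wb'));print(sense()['position'],sense()['joint_positions'])
E
```

```text
time_s: 2.02
position: [0.5007, 0.021, 0.2992]
eef_rot: [-0.001, -0.0, 1.0, 0.001]
wrist_force: [-0.7, -0.2, 0.1]
opening: 0.704
[0.50033276 0.02145227 0.29951401] [-9.69832699e-02  1.25836509e-01  1.49672473e+00  1.05248428e-03
  1.52044413e+00 -1.66959070e+00]
```

View pics/w1.png

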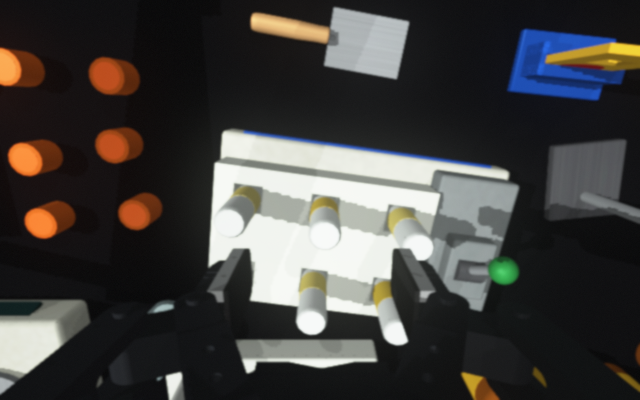

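Run:
```python
from h import *
import pickle
np.set_printoptions(precision=4,suppress=True)
W=pickle.load(open('w1.pkl','rb'));im=cv2.imread('pics/w1.png')
cv2.imwrite('pics/z3.png',cv2.resize(im[170:350,200:450],None,fx=3.2,fy=3.2,interpolation=cv2.INTER_CUBIC))
o=-np.asarray(W['R']).T@W['t'];print(o)
nad=proj(W,np.array([o[0],o[1],0]));print(nad)
```

```text
[0.4314 0.0197 0.4569]
[320.4604  99.3452]
```

View pics/z3.png

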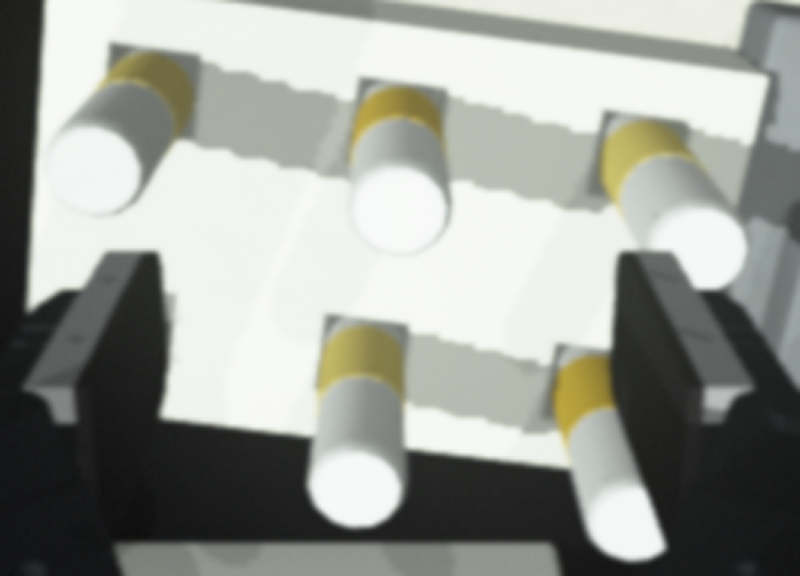

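Run:
```python
from h import *
import pickle
from scipy.optimize import least_squares
np.set_printoptions(precision=4,suppress=True)
W=pickle.load(open('w1.pkl','rb'))
u=lambda a:(200+a[0]/3.2-.35,170+a[1]/3.2-.35)
obs=[((-45,-130),(95,169)),((-45,-45),(400,208)),((-45,40),(698,250)),((45,-45),(356,488)),((45,40),(620,522))]
P=np.array([onz(W,u(b),.165)[:2] for a,b in obs]);L=np.array([a for a,b in obs])/1000
def f(p,n=4):
    c,s=np.cos(p[2]),np.sin(p[2]);return ((L@np.array([[c,s],[-s,c]])+p[:2]-P)[:n]).ravel()
r=least_squares(f,[.6,.06,-.14]);print(r.x,f(r.x,5).reshape(-1,2)*1000);print(P)
print('model',f(r.x,5).reshape(-1,2)+P)
T=camera_params('top')
g=lambda x,y:(150+x/4-.4,125+y/3.4-.4)
for b in [(713,184),(606,172),(500,160),(622,82),(518,72)]: print(onz(T,g(*b),.165)[:2])
# caps in wrist
im=cv2.imread('pics/w1.png');h=cv2.cvtColor(im,cv2.COLOR_BGR2HSV)
cv2.imwrite('pics/z4.png',cv2.resize(im[30:250,0:200],None,fx=3.6,fy=2.7,interpolation=cv2.INTER_CUBIC))
```

```text
[ 0.5978  0.0616 -0.1423] [[-0.3542 -0.6975]
 [ 0.3249 -0.0267]
 [-0.1461  0.7483]
 [ 0.1754 -0.0241]
 [ 0.4236  4.756 ]]
[[ 0.5352 -0.06  ]
 [ 0.5466  0.0235]
 [ 0.5591  0.1068]
 [ 0.6358  0.0107]
 [ 0.6476  0.0901]]
model [[ 0.5348 -0.0607]
 [ 0.5469  0.0234]
 [ 0.5589  0.1076]
 [ 0.636   0.0107]
 [ 0.648   0.0948]]
[ 0.5358 -0.0611]
[0.5475 0.0231]
[0.5592 0.1067]
[0.6321 0.0103]
[0.642  0.0928]
```

View pics/z4.png

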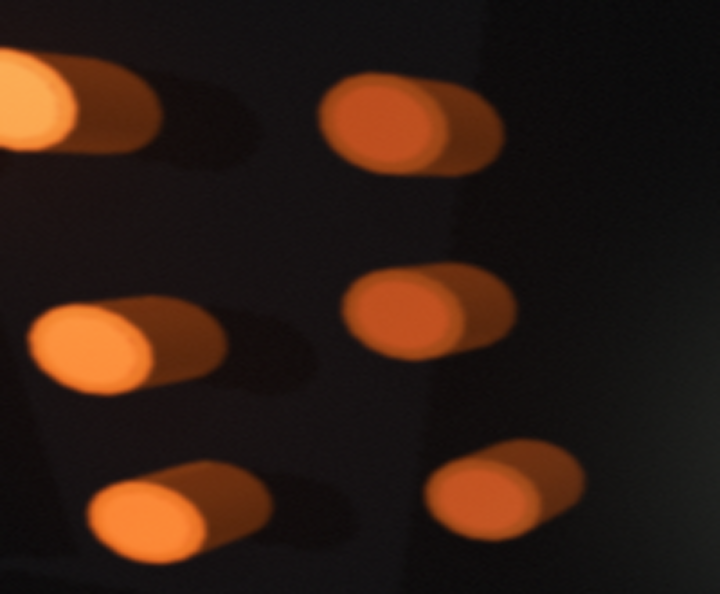

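```bash
python3 -m inch '[-0.2,-1,0,0,0,0,0.2, -0.2,-1,0,0,0,0,0.2, -0.2,-1,0,0,0,0,0.2, -0.2,-1,0,0,0,0,0.2, -0.2,-1,0,0,0,0,0.2, -0.2,-1,0,0,0,0,0.2, -0.2,-1,0,0,0,0,0.2]'
cat >> h.py <<'E'
def topcaps(im):
    h=cv2.cvtColor(im,cv2.COLOR_BGR2HSV)
    m=cv2.inRange(h,(5,180,120),(20,255,255));m[:140]=0;m[:,:350]=0
    n,l,st,c=cv2.connectedComponentsWithStats(m)
    T=camera_params('top')
    return [(onz(T,c[i],.03)[:2],int(st[i][4])) for i in range(1,n) if st[i][4]>20]
def wcaps(im,W,z=.036):
    h=cv2.cvtColor(im,cv2.COLOR_BGR2HSV)
    m=cv2.inRange(h,(5,150,150),(22,255,255))
    out=[]
    for c in cv2.findContours(m,cv2.RETR_EXTERNAL,cv2.CHAIN_APPROX_NONE)[0]:
        if cv2.contourArea(c)<150: continue
        c=cv2.convexHull(c)[:,0].astype(float)
        q=np.array([onz(W,p,z)[:2] for p in c]).astype(np.float32)
        (x,y),r=cv2.minEnclosingCircle(q); e=cv2.fitEllipse(q*1000) if len(q)>5 else None
        out.append(((x,y),r,np.array(e[0])/1000,e[1]))
    return out
E
python3 - <<'E'
from h import *
np.set_printoptions(precision=4,suppress=True)
W=camera_params('wrist');im=grab_frame('wrist');cv2.imwrite('pics/w2.png',im)
for o in wcaps(im,W):print(*o)
t=grab_frame('top');cv2.imwrite('pics/top1.png',t)
for o in topcaps(t):print(o)
print(sense()['position'],sense()['time_s'])
E
```

```text
time_s: 2.95
position: [0.561, -0.2779, 0.2998]
eef_rot: [-0.0, -0.001, 1.0, 0.001]
wrist_force: [-0.1, -0.0, 0.0]
opening: 0.602
(0.5814449191093445, -0.33449167013168335) 0.02072771266102791 [ 0.5817 -0.3343] (39.66771697998047, 40.79365158081055)
(0.5704582333564758, -0.2151806652545929) 0.018653031438589096 [ 0.5706 -0.2152] (36.410282135009766, 36.70859909057617)
(0.5007569193840027, -0.3352164924144745) 0.020135216414928436 [ 0.5008 -0.3353] (39.225101470947266, 40.05325698852539)
(0.4850429594516754, -0.22917784750461578) 0.01868811435997486 [ 0.4852 -0.2292] (36.51850128173828, 37.052127838134766)
(0.4073665142059326, -0.22479248046875) 0.02123752236366272 [ 0.4073 -0.224 ] (35.93106460571289, 42.020320892333984)
(0.39686399698257446, -0.3363693952560425) 0.020188501104712486 [ 0.3973 -0.3364] (38.76744079589844, 39.83218002319336)
(array([ 0.5759, -0.3415]), 73)
(array([ 0.5684, -0.2153]), 116)
(array([ 0.4983, -0.3358]), 130)
(array([ 0.4898, -0.218 ]), 32)
[ 0.5609 -0.2777  0.3004] 3.05
```

View pics/w2.png

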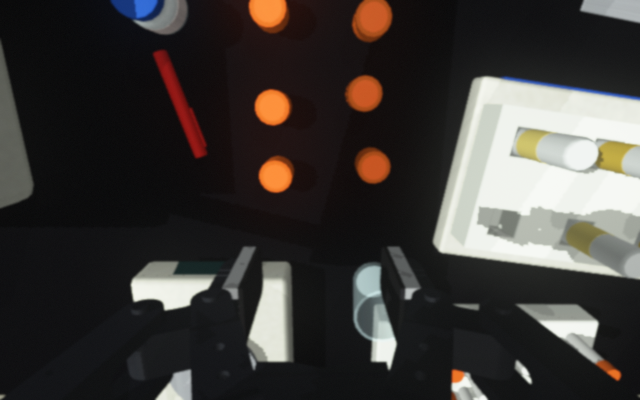

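```bash
python3 -m inch '[-0.032,0.21,0.15,0,0,0,0.4, -0.032,0.21,0.35,0,0,0,0.4, -0.032,0.21,0.55,0,0,0,0.4, -0.032,0.21,0.75,0,0,0,0.4, -0.032,0.21,0.88,0,0,0,0.4, -0.032,0.21,0.927,0,0,0,0.4, -0.032,0.21,0.927,0,0,0,0.4]' 40
python3 - <<'E'
from h import *
cv2.imwrite('pics/w3.png',grab_frame('wrist'));print(sense()['position'])
E
```

```text
time_s: 3.92
position: [0.5707, -0.2165, 0.0222]
eef_rot: [0.0, -0.0, 1.0, 0.0]
wrist_force: [-0.1, 0.8, 0.8]
opening: 0.702
[ 0.57167198 -0.21716819  0.02333267]
```

View pics/w3.png

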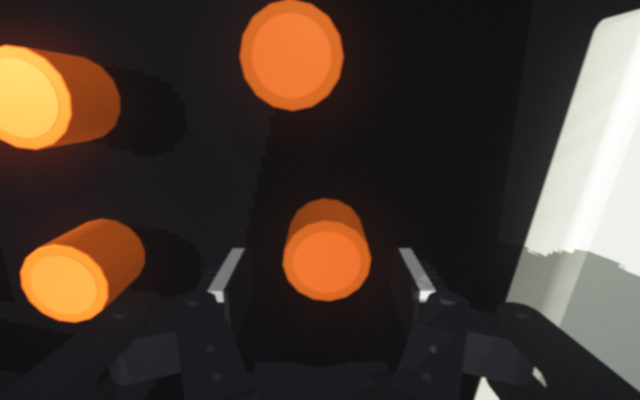

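```bash
python3 -m inch '[0,0,0,0,0,0,-1, 0,0,0,0,0,0,-1, 0,0,0,0,0,0,-1, 0,0,0,0,0,0,-1, 0,0,0,0,0,0,-1]' 40
python3 - <<'E'
from h import *
W=camera_params('wrist');im=grab_frame('wrist')
cv2.imwrite('pics/w4.png',im);print(sense()['position'])
for o in wcaps(im,W):print(*o)
E
```

```text
time_s: 4.6
position: [0.5705, -0.2174, 0.0218]
eef_rot: [0.0, 0.0, 1.0, 0.0]
wrist_force: [-0.7, 0.4, 0.1]
opening: -0.004
[ 0.57042592 -0.21735499  0.02174321]
(0.5754960179328918, -0.32552850246429443) 0.03052239865064621 [ 0.57619397 -0.32722858] (40.22859191894531, 61.608116149902344)
(0.5652403831481934, -0.21320652961730957) 0.0217333622276783 [ 0.57227313 -0.21550919] (37.524818420410156, 55.82704162597656)
(0.5023829936981201, -0.32636189460754395) 0.02559889480471611 [ 0.50069162 -0.33038159] (38.82896423339844, 58.24541091918945)
(0.485716849565506, -0.22876964509487152) 0.01969686895608902 [ 0.48575705 -0.2287704 ] (38.870086669921875, 38.92858123779297)
```

View pics/w4.png

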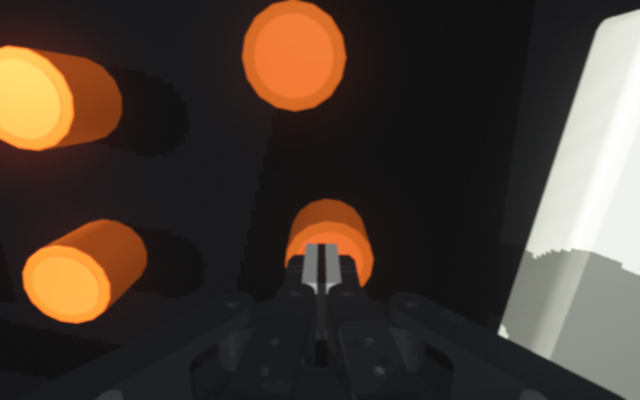

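Run:
```python
from h import *
im=grab_frame('side');cv2.imwrite('pics/s1.png',cv2.resize(im[200:370,280:480],None,fx=4,fy=3.5,interpolation=cv2.INTER_CUBIC))
p=sense()['position'];print(p,proj(camera_params('side'),p),proj(camera_params('side'),p-[0,0,.011]))
```

```text
[ 0.57041943 -0.21734605  0.02170131] [374.27903002 266.70596017] [373.83967622 269.19984241]
```

View pics/s1.png

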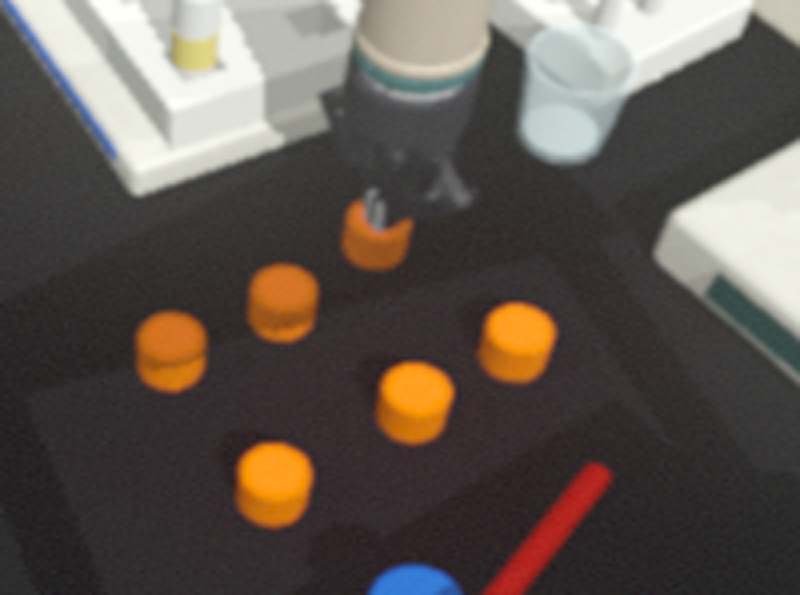

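Run:
```python
from h import *
np.set_printoptions(precision=4,suppress=True)
S,W=camera_params('side'),camera_params('wrist')
for z in (.01,.022,.03,.036,.042,.05): print(z,onz(S,(373.7,265),z),onz(W,(322,245),z))
print(proj(W,np.array([.5705,-.2155,0])),proj(W,np.array([.5505,-.2155,0])))
im=cv2.imread('pics/w4.png');cv2.imwrite('pics/z5.png',cv2.resize(im[180:350,230:420],None,fx=4,fy=3.5,interpolation=cv2.INTER_CUBIC))
```

```text
0.01 [ 0.5787 -0.2067  0.01  ] [ 0.5737 -0.2178  0.01  ]
0.022 [ 0.5724 -0.2126  0.022 ] [ 0.5686 -0.2179  0.022 ]
0.03 [ 0.5681 -0.2165  0.03  ] [ 0.5651 -0.2179  0.03  ]
0.036 [ 0.5649 -0.2195  0.036 ] [ 0.5626 -0.2179  0.036 ]
0.042 [ 0.5618 -0.2224  0.042 ] [ 0.56   -0.2179  0.042 ]
0.05 [ 0.5575 -0.2264  0.05  ] [ 0.5565 -0.218   0.05  ]
[326.2633 232.1033] [326.4162 196.5619]
```

View pics/z5.png

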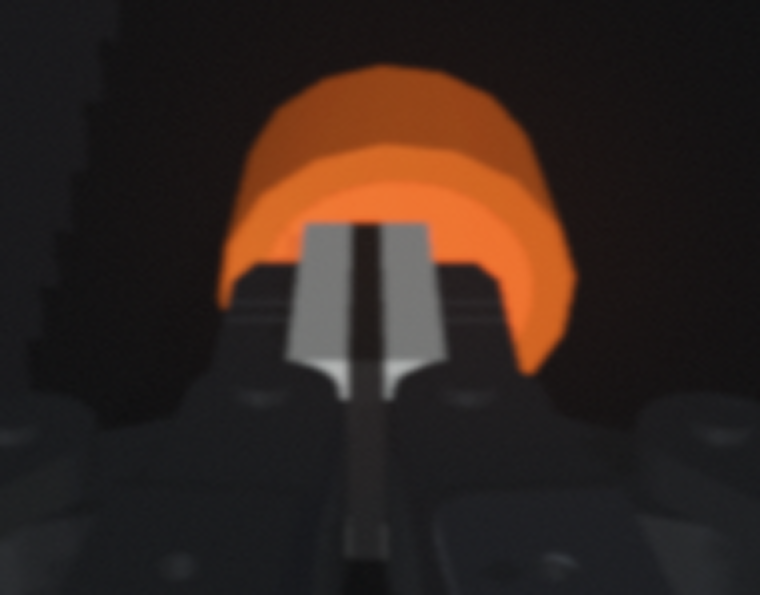

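```bash
python3 -m inch '[0,0,-0.05,0,0,0,0.4, 0,0,-0.05,0,0,0,0.4, 0,0,-0.05,0,0,0,0.4, 0,0,-0.05,0,0,0,0.4, 0,0,0.0,0,0,0,0.4, 0,0,0.02,0,0,0,0.4, 0,0,0.035,0,0,0,0.4, 0,0,0.035,0,0,0,0.4]' 40
python3 - <<'E'
from h import *
W=camera_params('wrist');im=grab_frame('wrist')
cv2.imwrite('pics/w5.png',im)
im=grab_frame('side');cv2.imwrite('pics/s2.png',cv2.resize(im[200:370,280:480],None,fx=4,fy=3.5,interpolation=cv2.INTER_CUBIC))
s=sense();print(s['position'],s['opening'],s['wrist_force'])
E
```

```text
time_s: 5.7
position: [0.5701, -0.2172, 0.0106]
eef_rot: [-0.001, 0.0, 1.0, 0.0]
wrist_force: [-0.2, -0.0, -0.2]
opening: 0.703
[ 0.57063611 -0.21740879  0.01130888] 0.702560069384513 [-0.00704465 -0.15988404  0.14979911]
```

View pics/w5.png

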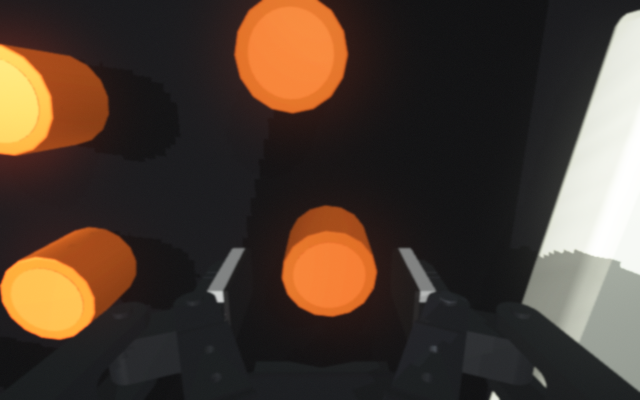

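View pics/s2.png

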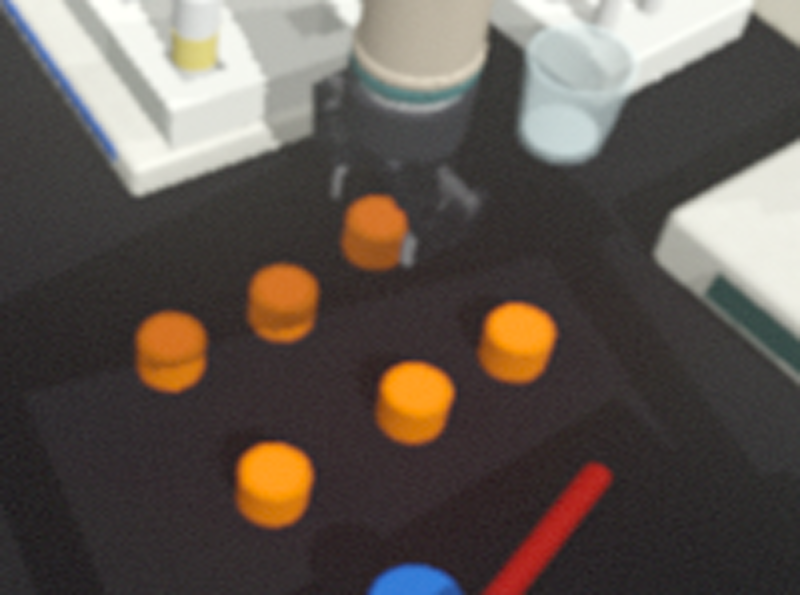

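Run:
```python
from h import *
np.set_printoptions(precision=4,suppress=True)
S,W=camera_params('side'),camera_params('wrist')
print(tri(S,(381,275.8),W,(240,248)),tri(S,(381,275.8),W,(233,250)))
for z in (0,.01,.02,.03): print(z,onz(S,(381.5,275.8),z),onz(W,(240,248),z))
```

```text
(array([ 0.5618, -0.2526,  0.0313]), np.float64(0.0001444433748493982)) (array([ 0.5603, -0.2544,  0.0353]), np.float64(0.0009695587539336726))
0 [ 0.5793 -0.239   0.    ] [ 0.5755 -0.2604 -0.    ]
0.01 [ 0.5741 -0.2436  0.01  ] [ 0.5711 -0.2579  0.01  ]
0.02 [ 0.5688 -0.2481  0.02  ] [ 0.5667 -0.2554  0.02  ]
0.03 [ 0.5635 -0.2527  0.03  ] [ 0.5622 -0.2529  0.03  ]
```

```bash
python3 -m inch '[0,0,0.03,0,0,0,0.4, 0,0,0.045,0,0,0,0.4, 0,0,0.055,0,0,0,0.4, 0,0,0.06,0,0,0,0.4, 0,0,0.06,0,0,0,0.4]' 40
python3 - <<'E'
from h import *
W=camera_params('wrist');im=grab_frame('wrist')
cv2.imwrite('pics/w6.png',im)
im=grab_frame('side');cv2.imwrite('pics/s3.png',cv2.resize(im[200:370,280:480],None,fx=4,fy=3.5,interpolation=cv2.INTER_CUBIC))
s=sense();print(s['position'],s['opening'],s['wrist_force'])
E
```

```text
time_s: 6.42
position: [0.5705, -0.2173, -0.0068]
eef_rot: [-0.0, 0.0, 1.0, 0.0]
wrist_force: [0.2, 0.1, 0.9]
opening: 0.699
[ 0.57057354 -0.21739548 -0.0066041 ] 0.7002738289184084 [-0.12085347  0.43908152 -0.20018868]
```

View pics/s3.png

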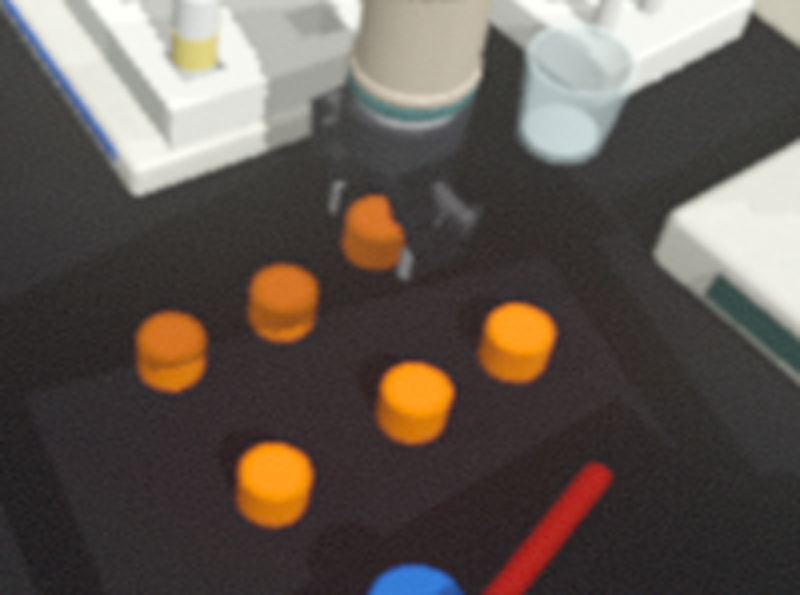

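No contact with the bench; tips are beside the cap now. Close.

```bash
python3 -m inch '[0,0,0,0,0,0,-0.2, 0,0,0,0,0,0,-1, 0,0,0,0,0,0,-1, 0,0,0,0,0,0,-1, 0,0,0,0,0,0,-1]' 40
python3 - <<'E'
from h import *
W=camera_params('wrist');im=grab_frame('wrist')
cv2.imwrite('pics/w7.png',im)
s=sense();print(s['position'],s['opening'],s['wrist_force'])
E
```

```text
time_s: 7.15
position: [0.5708, -0.2175, -0.0063]
eef_rot: [0.0, 0.0, 1.0, -0.0]
wrist_force: [0.1, -0.4, 5.0]
opening: 0.456
[ 0.57079699 -0.21749399 -0.00631162] 0.4551287916260316 [-0.06497512  0.87247216  4.89594571]
```

View pics/w7.png

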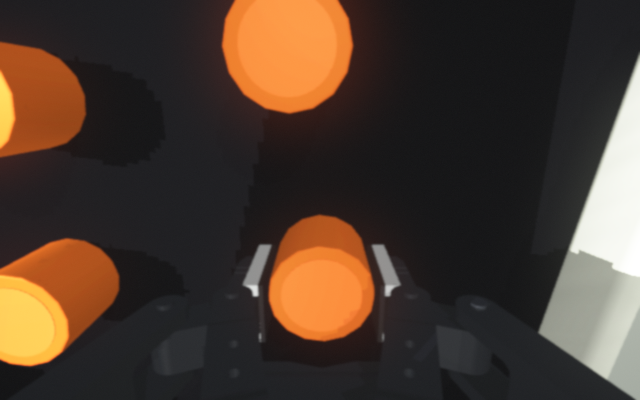

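Run:
```python
from h import *
np.set_printoptions(precision=4,suppress=True)
W=camera_params('wrist');im=cv2.imread('pics/w7.png');h=cv2.cvtColor(im,cv2.COLOR_BGR2HSV)
for v in (150,200,225,240):
    m=cv2.inRange(h,(5,100,v),(25,255,255));m[:,:260]=0;m[:,385:]=0;m[:200]=0
    n,l,st,c=cv2.connectedComponentsWithStats(m);i=1+np.argmax(st[1:,4]);print(v,st[i],c[i],onz(W,c[i],.036))
# expect: outer top circle spans
for x in (.5685,.5705,.5725):
    P=[proj(W,np.array([x+.02*np.cos(a),-.2175+.02*np.sin(a),.036])) for a in np.linspace(0,6.28,60)];P=np.array(P);print(x,P.min(0),P.max(0))
```

```text
150 [  269   216   105   125 10216] [321.0727 280.1212] [ 0.5647 -0.2185  0.036 ]
200 [ 270  246  103   94 7658] [320.9164 292.5584] [ 0.5697 -0.2185  0.036 ]
225 [ 270  247  100   92 7246] [319.7505 292.423 ] [ 0.5697 -0.219   0.036 ]
240 [ 271  249   92   85 5870] [315.5031 292.7281] [ 0.5698 -0.2205  0.036 ]
0.5685 [269.0855 238.8068] [378.3907 336.2367]
0.5705 [269.3058 244.0914] [378.1471 340.6952]
0.5725 [269.5244 249.3294] [377.9055 345.1177]
```

```bash
python3 -m inch '[0,0,-0.1,0,0,0,-1, 0,0,-0.3,0,0,0,-1, 0,0,-0.5,0,0,0,-1, 0,0.1,-0.688,0,0,0,-1, -0.217,0.761,-0.688,0,0,0,-1, -0.217,0.761,-0.688,0,0,0,-1, -0.217,0.761,-0.688,0,0,0,-1, -0.217,0.761,-0.688,0,0,0,-1, -0.217,0.761,-0.688,0,0,0,-1, -0.217,0.761,-0.688,0,0,0,-1, -0.217,0.761,-0.688,0,0,0,-1]' 40
python3 - <<'E'
from h import *
W=camera_params('wrist');im=grab_frame('wrist')
cv2.imwrite('pics/w8.png',im)
s=sense();print(s['position'],s['opening'],s['wrist_force'])
E
```

```text
time_s: 8.57
position: [0.6352, 0.0091, 0.1996]
eef_rot: [-0.0, 0.001, 1.0, -0.0]
wrist_force: [-0.1, 0.5, -0.3]
opening: 0.456
[0.63531619 0.00922923 0.19971559] 0.4549769231830302 [ 0.16097741 -0.00678789  0.03670178]
```

View pics/w8.png

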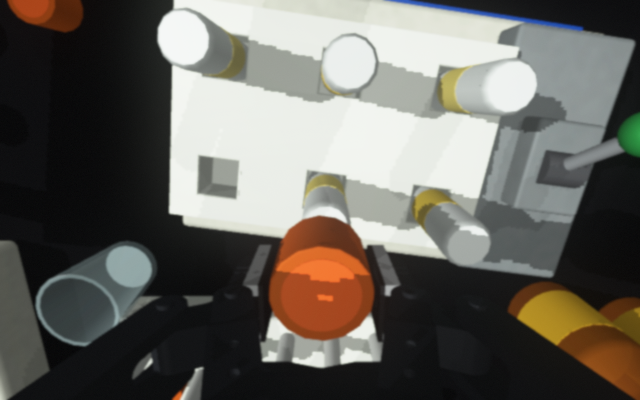

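Run:
```python
from h import *
np.set_printoptions(precision=4,suppress=True)
W=camera_params('wrist')
for p in [(184,38),(349.5,64),(509,87),(465,242)]: print(onz(W,p,.165)[:2])
im=cv2.imread('pics/w8.png');cv2.imwrite('pics/z6.png',cv2.resize(im[0:270,150:550],None,fx=2,fy=2,interpolation=cv2.INTER_CUBIC))
```

```text
[ 0.5364 -0.0602]
[0.5488 0.023 ]
[0.5602 0.106 ]
[0.6468 0.0927]
```

View pics/z6.png

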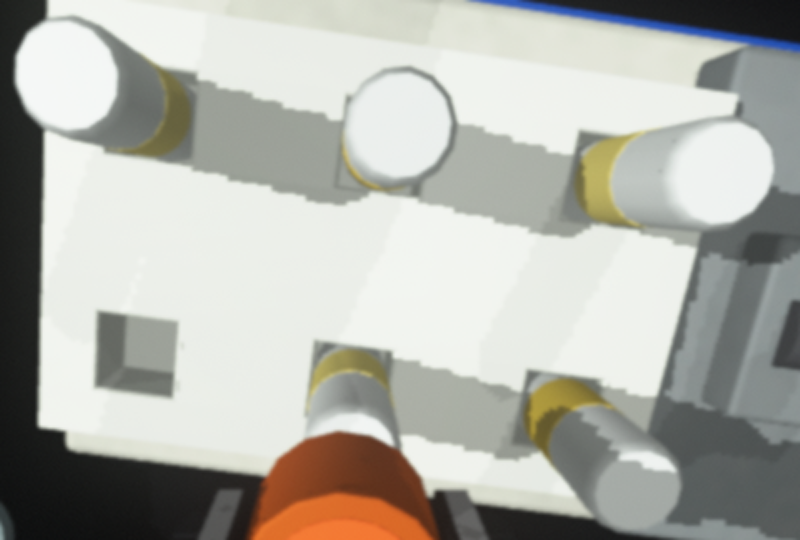

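```bash
python3 -m inch '[-0.004,0.005,0.08,0,0,0,-1, -0.004,0.005,0.12,0,0,0,-1, -0.004,0.005,0.15,0,0,0,-1, -0.004,0.005,0.17,0,0,0,-1, -0.004,0.005,0.17,0,0,0,-1]' 40
python3 - <<'E'
from h import *
im=grab_frame('side');cv2.imwrite('pics/s4.png',cv2.resize(im[100:250,240:440],None,fx=4,fy=4,interpolation=cv2.INTER_CUBIC))
s=sense();print(s['position'],s['opening'],s['wrist_force'])
E
```

```text
time_s: 9.25
position: [0.6367, 0.0124, 0.1485]
eef_rot: [-0.0, 0.0, 1.0, 0.0]
wrist_force: [0.4, 0.1, -0.0]
opening: 0.456
[0.63700634 0.01243791 0.14890022] 0.4552444880392364 [ 0.19322914 -0.48497177 -0.41000402]
```

View pics/s4.png

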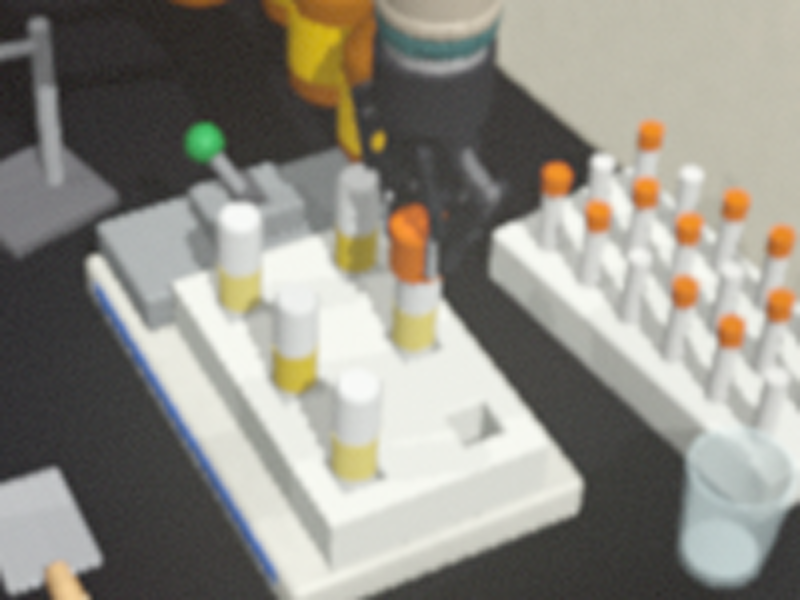

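```bash
python3 -m inch '[0,0,0.03,0,0,0,-1, 0,0,0.055,0,0,0,-1, 0,0,0.074,0,0,0,-1, 0,0,0.074,0,0,0,-1]' 40
python3 - <<'E'
from h import *
im=grab_frame('side');cv2.imwrite('pics/s5.png',cv2.resize(im[100:250,240:440],None,fx=4,fy=4,interpolation=cv2.INTER_CUBIC))
s=sense();print(s['position'],s['opening'],s['wrist_force'])
E
```

```text
time_s: 9.8
position: [0.6375, 0.0125, 0.1278]
eef_rot: [0.001, 0.0, 1.0, -0.0]
wrist_force: [-1.7, -0.9, 5.9]
opening: 0.459
[0.63743472 0.01246175 0.12775377] 0.4576694380640692 [-1.61398926 -0.43268576  6.26735642]
```

View pics/s5.png

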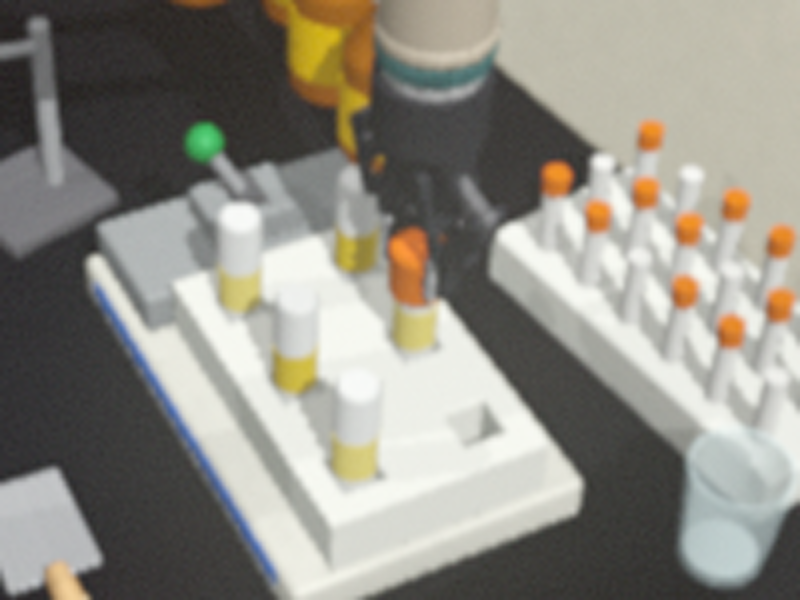

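```bash
python3 -m inch '[0,0,-0.004,0,0,0,0.3, 0,0,-0.004,0,0,0,0.3, 0,0,-0.004,0,0,0,0.3, 0,0,-0.004,0,0,0,0.3, 0,0,-0.15,0,0,0,0.3, 0,0,-0.3,0,0,0,0.3, 0.5,-0.8,-0.3,0,0,0,0.4, 0.5,-0.8,-0.3,0,0,0,0.4, 0.5,-0.8,-0.3,0,0,0,0.4, 0.5,-0.8,-0.3,0,0,0,0.4, 0.5,-0.8,-0.3,0,0,0,0.4, 0.5,-0.8,-0.3,0,0,0,0.4, 0.5,-0.8,-0.3,0,0,0,0.4, 0.5,-0.8,-0.3,0,0,0,0.4]' 40
python3 - <<'E'
from h import *
np.set_printoptions(precision=4,suppress=True)
im=grab_frame('side');cv2.imwrite('pics/s6.png',cv2.resize(im[100:250,240:440],None,fx=4,fy=4,interpolation=cv2.INTER_CUBIC))
W=camera_params('wrist');w=grab_frame('wrist');cv2.imwrite('pics/w9.png',w)
s=sense();print(s['position'],s['opening'],s['wrist_force'])
for o in wcaps(w,W):print(*o)
E
```

```text
time_s: 11.6
position: [0.4874, -0.2265, 0.2164]
eef_rot: [0.0, -0.001, 1.0, 0.0]
wrist_force: [0.2, -0.6, 0.2]
opening: 0.7
[ 0.4874 -0.2265  0.2164] 0.7017777186353382 [-0.1119  0.1786 -0.563 ]
(0.724753737449646, 0.12148717045783997) 0.033452682197093964 [0.7199 0.1219] (17.277280807495117, 70.44605255126953)
(0.5722649097442627, -0.3381561040878296) 0.024013452231884003 [ 0.5719 -0.3368] (24.0781192779541, 49.643531799316406)
(0.49971625208854675, -0.33497729897499084) 0.021036464720964432 [ 0.5003 -0.3349] (39.72646713256836, 41.12776565551758)
(0.4848981499671936, -0.2288016527891159) 0.019306236878037453 [ 0.4849 -0.2288] (37.51479721069336, 38.35845947265625)
(0.4058753550052643, -0.22237862646579742) 0.019051052629947662 [ 0.4059 -0.2224] (37.56673812866211, 37.87602615356445)
(0.3965120315551758, -0.33611470460891724) 0.02026491053402424 [ 0.3966 -0.3361] (39.704063415527344, 40.091651916503906)
```

View pics/s6.png

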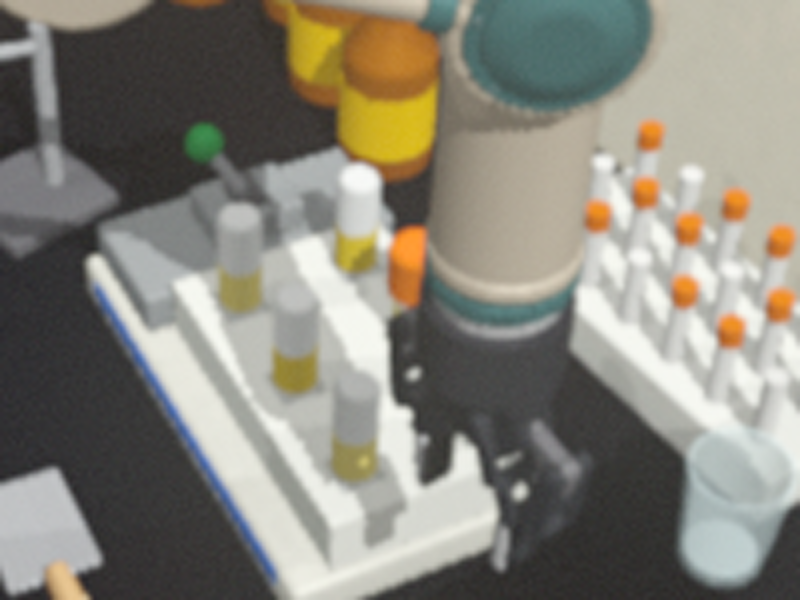

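View pics/w9.png

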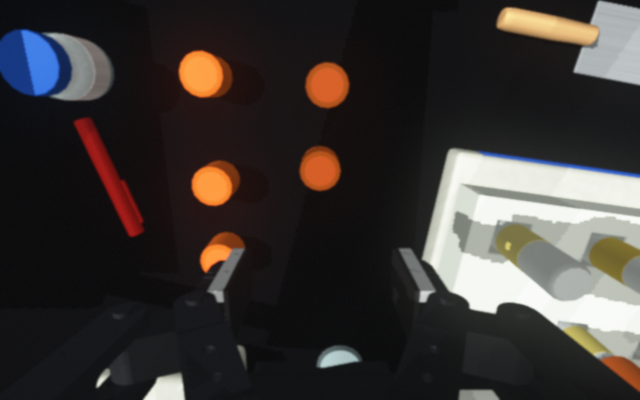

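```bash
python3 -m inch '[0.008,-0.008,0.15,0,0,0,0.4, 0.008,-0.008,0.35,0,0,0,0.4, 0.008,-0.008,0.5,0,0,0,0.4, 0.008,-0.008,0.62,0,0,0,0.4, 0.008,-0.008,0.7,0,0,0,0.4, 0.008,-0.008,0.731,0,0,0,0.4, 0.008,-0.008,0.731,0,0,0,0.4, 0.008,-0.008,0.731,0,0,0,-0.2, 0.008,-0.008,0.731,0,0,0,-1, 0.008,-0.008,0.731,0,0,0,-1, 0.008,-0.008,0.731,0,0,0,-1, 0.008,-0.008,0.731,0,0,0,-1]' 40
cat >> h.py <<'E'
def gripcap(name):
    W=camera_params('wrist');im=grab_frame('wrist');cv2.imwrite(name,im)
    s=sense();h=cv2.cvtColor(im,cv2.COLOR_BGR2HSV)
    print(s['position'].round(4),round(s['opening'],3),s['wrist_force'].round(1))
    m=cv2.inRange(h,(5,100,200),(25,255,255));m[:,:262]=0;m[:,382:]=0;m[:215]=0
    n,l,st,c=cv2.connectedComponentsWithStats(m);i=1+np.argmax(st[1:,4]);print('top rows (nominal 247-340, cols 270-373)',st[i][1],st[i][1]+st[i][3],st[i][0],st[i][0]+st[i][2])
E
python3 -c "
from h import *
gripcap('pics/w10.png')"
```

```text
time_s: 13.2
position: [0.4855, -0.2305, -0.0015]
eef_rot: [0.001, 0.0, 1.0, -0.001]
wrist_force: [0.4, 1.3, 5.9]
opening: 0.451
[ 0.4855 -0.2305 -0.0015] 0.451 [-0.3  0.9  6.6]
top rows (nominal 247-340, cols 270-373) 221 332 271 371
```

View pics/w10.png

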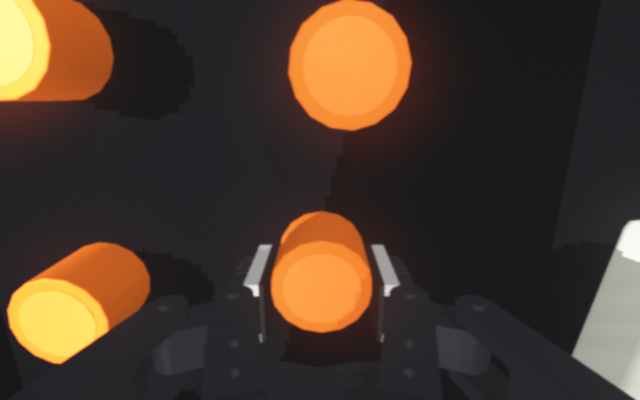

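```bash
python3 -m inch '[0,0,-0.1,0,0,0,-1, 0,0,-0.3,0,0,0,-1, 0,0,-0.5,0,0,0,-1, 0,0.1,-0.68,0,0,0,-1, -0.4,0.8,-0.68,0,0,0,-1, -0.4,0.8,-0.68,0,0,0,-1, -0.4,0.8,-0.68,0,0,0,-1, -0.4,0.8,-0.68,0,0,0,-1, -0.4,0.8,-0.68,0,0,0,-1, -0.4,0.8,-0.68,0,0,0,-1]' 40; python3 -m inch '[-0.143,0.285,0,0,0,0,-1, -0.143,0.285,0,0,0,0,-1, -0.143,0.285,0,0,0,0,-1, -0.143,0.285,0,0,0,0,-1, -0.143,0.285,0,0,0,0,-1]'; python3 -c "
from h import *
gripcap('pics/w11.png')"
```

```text
time_s: 14.5
position: [0.6038, 0.0098, 0.2009]
eef_rot: [-0.001, -0.0, 1.0, -0.0]
wrist_force: [0.1, -0.2, -0.7]
opening: 0.447
time_s: 15.12
position: [0.6468, 0.0938, 0.2014]
eef_rot: [-0.0, 0.001, 1.0, -0.0]
wrist_force: [-0.4, -0.3, -0.3]
opening: 0.45
[0.6469 0.094  0.2015] 0.448 [-0.4  0.3 -0.4]
top rows (nominal 247-340, cols 270-373) 241 280 280 367
```

View pics/w11.png

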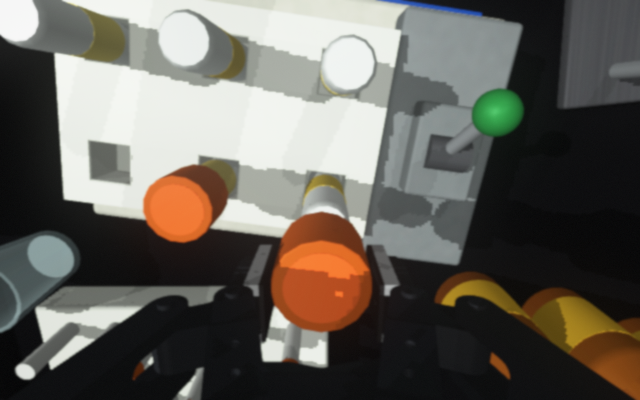

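Run:
```python
from h import *
np.set_printoptions(precision=4,suppress=True)
W=camera_params('wrist');im=cv2.imread('pics/w11.png');h=cv2.cvtColor(im,cv2.COLOR_BGR2HSV)
m=cv2.inRange(h,(5,100,190),(25,255,255));m[:,260:]=0
n,l,st,c=cv2.connectedComponentsWithStats(m);i=1+np.argmax(st[1:,4]);print(st[i],c[i],onz(W,c[i],.170),onz(W,(350,64),.165),onz(W,(183.5,38),.165),onz(W,(328,216),.165))
for x,y in ((.6485,.0955),):print(proj(W,np.array([x,y,.165])),proj(W,np.array([x-.0150,y,.161])))
```

```text
[ 143  176   68   66 3449] [176.6364 208.4453] [0.6364 0.012  0.17  ] [0.5602 0.108  0.165 ] [0.5477 0.0236 0.165 ] [0.6427 0.097  0.165 ]
[325.3897 225.3738] [325.3488 198.7861]
```

```bash
python3 -m inch '[-0.007,0.005,0.07,0,0,0,-1, -0.007,0.005,0.1,0,0,0,-1, -0.007,0.005,0.12,0,0,0,-1, -0.007,0.005,0.14,0,0,0,-1, -0.007,0.005,0.16,0,0,0,-1, -0.007,0.005,0.16,0,0,0,-1]'; python3 -m inch '[0,0,0.03,0,0,0,-1, 0,0,0.055,0,0,0,-1, 0,0,0.074,0,0,0,-1, 0,0,0.074,0,0,0,-1]'
```

```text
time_s: 15.92
position: [0.6491, 0.097, 0.1527]
eef_rot: [-0.0, 0.0, 1.0, -0.0]
wrist_force: [-0.6, 0.1, -0.2]
opening: 0.453
time_s: 16.42
position: [0.6502, 0.0969, 0.1326]
eef_rot: [0.001, 0.0, 1.0, -0.0]
wrist_force: [-1.4, -1.2, 7.0]
opening: 0.453
```

```bash
python3 -m inch '[0,0,-0.004,0,0,0,0.3, 0,0,-0.004,0,0,0,0.3, 0,0,-0.004,0,0,0,0.3, 0,0,-0.004,0,0,0,0.3, 0,0,-0.15,0,0,0,0.3, 0,0,-0.28,0,0,0,0.3, 0.8,-1,-0.28,0,0,0,0.4, 0.8,-1,-0.28,0,0,0,0.4, 0.8,-1,-0.28,0,0,0,0.4, 0.8,-1,-0.28,0,0,0,0.4, 0.8,-1,-0.28,0,0,0,0.4, 0.8,-1,-0.28,0,0,0,0.4, 0.8,-1,-0.28,0,0,0,0.4, 0.8,-1,-0.28,0,0,0,0.4, 0.8,-1,-0.28,0,0,0,0.4, 0.8,-1,-0.28,0,0,0,0.4]' 40
python3 - <<'E'
from h import *
np.set_printoptions(precision=4,suppress=True)
im=grab_frame('side');cv2.imwrite('pics/s7.png',im)
W=camera_params('wrist');w=grab_frame('wrist');cv2.imwrite('pics/w12.png',w)
s=sense();print(s['position'],s['opening'],s['wrist_force'])
for o in wcaps(w,W):print(*o)
E
```

```text
time_s: 18.42
position: [0.4102, -0.2018, 0.2149]
eef_rot: [0.0, -0.001, 1.0, 0.0]
wrist_force: [0.4, -0.6, -1.1]
opening: 0.699
[ 0.4101 -0.202   0.2149] 0.7021744813746839 [-0.3013 -0.2501  0.3491]
(0.49496132135391235, -0.3297439217567444) 0.02810884639620781 [ 0.4948 -0.3309] (41.31949234008789, 56.837825775146484)
(0.4039628505706787, -0.22223767638206482) 0.021348649635910988 [ 0.4042 -0.2219] (38.928916931152344, 42.56694030761719)
(0.34526365995407104, -0.34047847986221313) 0.024592489004135132 [ 0.3456 -0.3413] (40.181880950927734, 48.6163444519043)
```

View pics/s7.png

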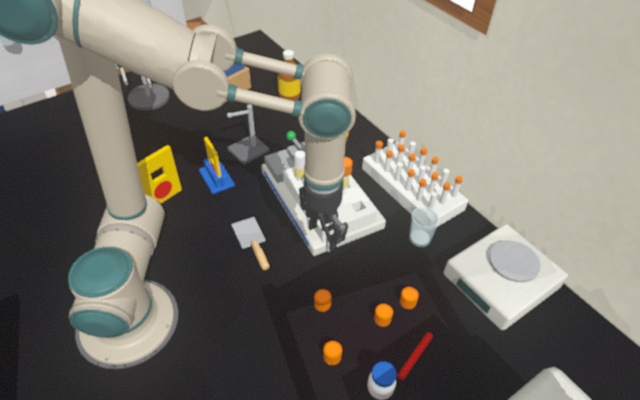

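View pics/w12.png

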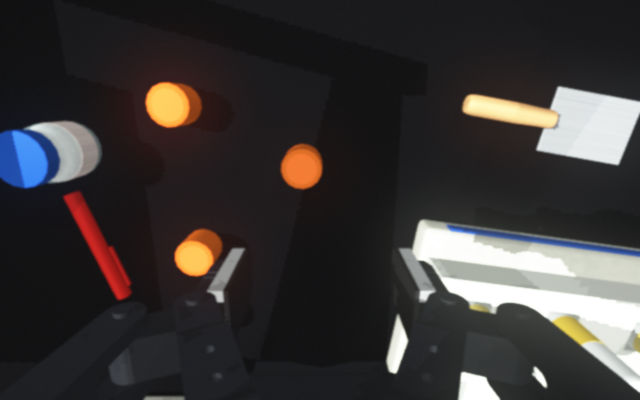

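```bash
python3 -m inch '[0.017,-0.068,0.15,0,0,0,0.4, 0.017,-0.068,0.35,0,0,0,0.4, 0.017,-0.068,0.5,0,0,0,0.4, 0.017,-0.068,0.62,0,0,0,0.4, 0.017,-0.068,0.69,0,0,0,0.4, 0.017,-0.068,0.72,0,0,0,0.4, 0.017,-0.068,0.72,0,0,0,0.4, 0.017,-0.068,0.72,0,0,0,-0.2, 0.017,-0.068,0.72,0,0,0,-1, 0.017,-0.068,0.72,0,0,0,-1, 0.017,-0.068,0.72,0,0,0,-1, 0.017,-0.068,0.72,0,0,0,-1]' 40
python3 -c "
from h import *
gripcap('pics/w13.png')"
```

```text
time_s: 20.02
position: [0.4051, -0.2238, 0.0001]
eef_rot: [0.001, 0.0, 1.0, -0.001]
wrist_force: [0.7, 0.6, 6.6]
opening: 0.452
[ 4.051e-01 -2.238e-01  1.000e-04] 0.458 [-0.6  0.8  5.9]
top rows (nominal 247-340, cols 270-373) 215 332 270 373
```

View pics/w13.png

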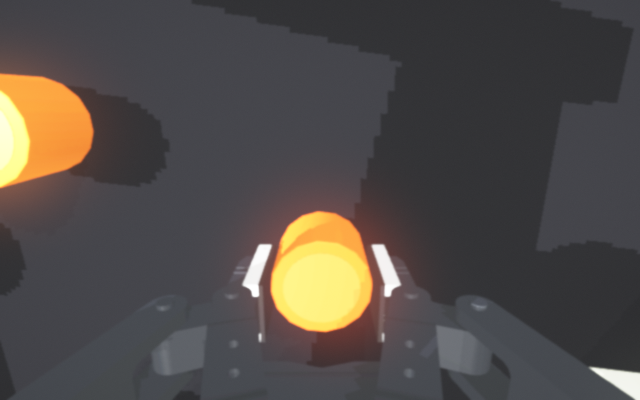

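```bash
python3 -m inch '[0,0,-0.1,0,0,0,-1, 0,0,-0.3,0,0,0,-1, 0,0,-0.5,0,0,0,-1, 0,0.1,-0.68,0,0,0,-1, -0.4,0.8,-0.68,0,0,0,-1, -0.4,0.8,-0.68,0,0,0,-1, -0.4,0.8,-0.68,0,0,0,-1, -0.4,0.8,-0.68,0,0,0,-1, -0.4,0.8,-0.68,0,0,0,-1, -0.4,0.8,-0.68,0,0,0,-1]' 40; python3 -m inch '[-0.116,0.306,0,0,0,0,-1, -0.116,0.306,0,0,0,0,-1, -0.116,0.306,0,0,0,0,-1, -0.116,0.306,0,0,0,0,-1, -0.116,0.306,0,0,0,0,-1, -0.116,0.306,0,0,0,0,-1]'; python3 -c "
from h import *
gripcap('pics/w14.png')"
```

```text
time_s: 21.32
position: [0.5237, 0.0164, 0.2028]
eef_rot: [-0.0, -0.0, 1.0, -0.0]
wrist_force: [-1.1, 0.0, -0.4]
opening: 0.458
time_s: 22.08
position: [0.5589, 0.1073, 0.2032]
eef_rot: [0.0, 0.001, 1.0, -0.0]
wrist_force: [0.0, 0.2, -0.2]
opening: 0.453
[0.559  0.1075 0.2032] 0.457 [ 0.4 -0.7 -0.5]
top rows (nominal 247-340, cols 270-373) 241 278 279 367
```

View pics/w14.png

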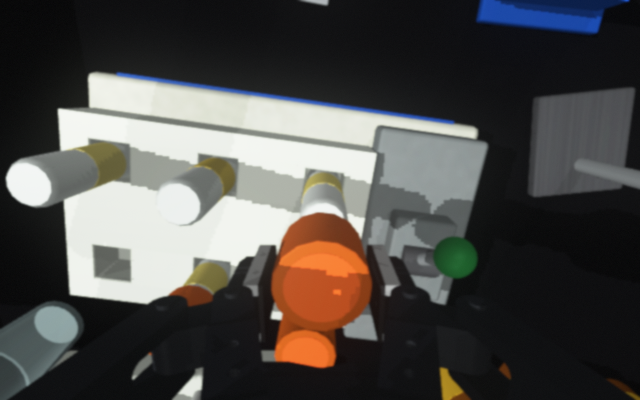

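```bash
python3 -m inch '[-0.005,0.003,0.07,0,0,0,-1, -0.005,0.003,0.1,0,0,0,-1, -0.005,0.003,0.12,0,0,0,-1, -0.005,0.003,0.14,0,0,0,-1, -0.005,0.003,0.16,0,0,0,-1, -0.005,0.003,0.16,0,0,0,-1]'; python3 -m inch '[0,0,0.03,0,0,0,-1, 0,0,0.055,0,0,0,-1, 0,0,0.075,0,0,0,-1, 0,0,0.075,0,0,0,-1]'
```

```text
time_s: 22.88
position: [0.5604, 0.1093, 0.1546]
eef_rot: [-0.0, 0.0, 1.0, -0.0]
wrist_force: [0.3, 0.3, 0.2]
opening: 0.455
time_s: 23.38
position: [0.5615, 0.1092, 0.1342]
eef_rot: [0.001, 0.0, 1.0, -0.0]
wrist_force: [-1.8, -1.9, 9.8]
opening: 0.458
```

```bash
python3 -m inch '[0,0,-0.004,0,0,0,0.15, 0,0,-0.004,0,0,0,0.15, 0,0,-0.004,0,0,0,0.15, 0,0,-0.004,0,0,0,0.15, 0,0,-0.15,0,0,0,0.15, 0,0,-0.28,0,0,0,0.2, 0.2,-1,-0.28,0,0,0,0.4, 0.2,-1,-0.28,0,0,0,0.4, 0.2,-1,-0.28,0,0,0,0.4, 0.2,-1,-0.28,0,0,0,0.4, 0.2,-1,-0.28,0,0,0,0.4, 0.2,-1,-0.28,0,0,0,0.4]' 40; python3 -m inch '[0,-0.48,0,0,0,0,0.4, 0,-0.48,0,0,0,0,0.4, 0,-0.48,0,0,0,0,0.4, 0,-0.48,0,0,0,0,0.4, 0,-0.48,0,0,0,0,0.4]'
python3 - <<'E'
from h import *
np.set_printoptions(precision=4,suppress=True)
W=camera_params('wrist');w=grab_frame('wrist');cv2.imwrite('pics/w15.png',w)
s=sense();print(s['position'],s['opening'],s['wrist_force'])
for o in wcaps(w,W):print(*o)
E
```

```text
time_s: 24.88
position: [0.4998, -0.1945, 0.2162]
eef_rot: [-0.0, 0.003, 1.0, -0.001]
wrist_force: [-0.8, 0.4, 0.7]
opening: 0.701
time_s: 25.5
position: [0.5007, -0.3323, 0.2164]
eef_rot: [-0.0, -0.001, 1.0, 0.001]
wrist_force: [-0.3, -0.3, 0.2]
opening: 0.705
[ 0.5007 -0.3324  0.2166] 0.6979765936757664 [-0.6223  0.3916  0.6428]
(0.5765653848648071, -0.33475640416145325) 0.0256335586309433 [ 0.5774 -0.335 ] (40.8297233581543, 52.154605865478516)
(0.4992049038410187, -0.33588138222694397) 0.022006480023264885 [ 0.4995 -0.3357] (40.16093444824219, 43.71033477783203)
(0.35144099593162537, -0.3451853394508362) 0.01987292431294918 [ 0.344 -0.345] (40.77486038208008, 53.891090393066406)
```

View pics/w15.png

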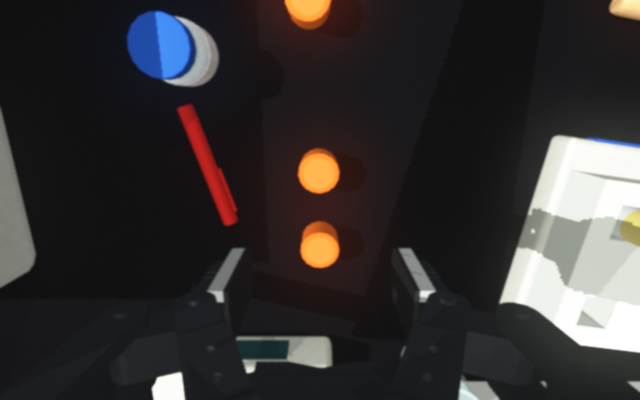

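```bash
python3 -m inch '[0,-0.009,0.15,0,0,0,0.4, 0,-0.009,0.35,0,0,0,0.4, 0,-0.009,0.5,0,0,0,0.4, 0,-0.009,0.62,0,0,0,0.4, 0,-0.009,0.69,0,0,0,0.4, 0,-0.009,0.725,0,0,0,0.4, 0,-0.009,0.725,0,0,0,0.4, 0,-0.009,0.725,0,0,0,-0.2, 0,-0.009,0.725,0,0,0,-1, 0,-0.009,0.725,0,0,0,-1, 0,-0.009,0.725,0,0,0,-1, 0,-0.009,0.725,0,0,0,-1]' 40
python3 -c "
from h import *
gripcap('pics/w16.png')"
```

```text
time_s: 27.05
position: [0.5015, -0.3379, 0.0005]
eef_rot: [0.001, 0.0, 1.0, -0.001]
wrist_force: [0.6, 1.7, 5.5]
opening: 0.452
[ 5.015e-01 -3.378e-01  5.000e-04] 0.454 [-0.1  1.7  6.5]
top rows (nominal 247-340, cols 270-373) 215 329 271 373
```

View pics/w16.png

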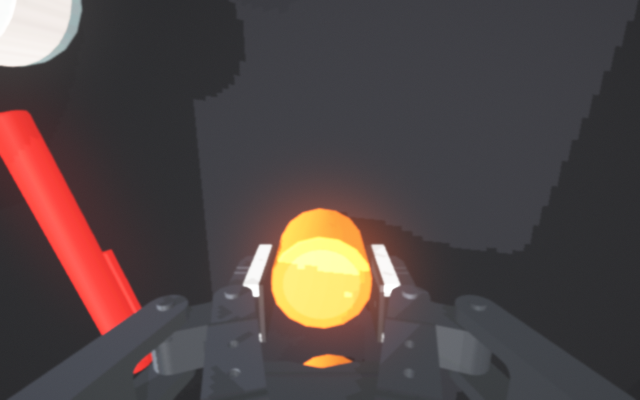

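```bash
python3 -m inch '[0,0,-0.1,0,0,0,-1, 0,0,-0.3,0,0,0,-1, 0,0,-0.5,0,0,0,-1, 0,0.1,-0.68,0,0,0,-1, -0.1,0.8,-0.68,0,0,0,-1, -0.1,0.8,-0.68,0,0,0,-1, -0.1,0.8,-0.68,0,0,0,-1, -0.1,0.8,-0.68,0,0,0,-1, -0.1,0.8,-0.68,0,0,0,-1, -0.1,0.8,-0.68,0,0,0,-1]' 40; python3 -m inch '[-0.057,0.405,0,0,0,0,-1, -0.057,0.405,0,0,0,0,-1, -0.057,0.405,0,0,0,0,-1, -0.057,0.405,0,0,0,0,-1, -0.057,0.405,0,0,0,0,-1, -0.057,0.405,0,0,0,0,-1]'; python3 -c "
from h import *
gripcap('pics/w17.png')"
```

```text
time_s: 28.35
position: [0.5305, -0.0982, 0.203]
eef_rot: [0.0, 0.0, 1.0, -0.0]
wrist_force: [-0.1, -1.2, -0.4]
opening: 0.453
time_s: 29.1
position: [0.5477, 0.0227, 0.203]
eef_rot: [-0.0, 0.001, 1.0, -0.0]
wrist_force: [-0.5, -0.5, -0.8]
opening: 0.454
[0.5477 0.0229 0.203 ] 0.451 [-0.6  0.5 -0.4]
top rows (nominal 247-340, cols 270-373) 238 278 277 368
```

View pics/w17.png

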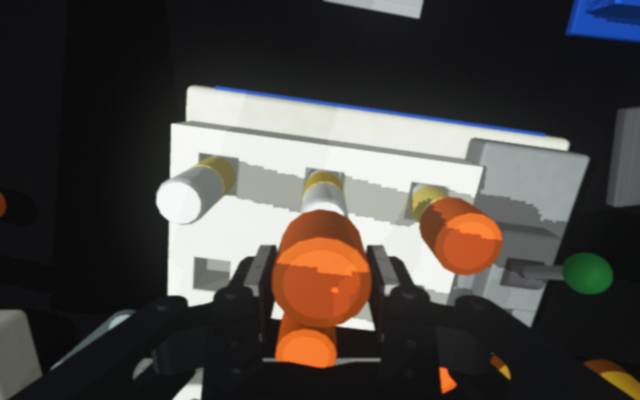

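```bash
python3 -m inch '[-0.003,0.003,0.07,0,0,0,-1, -0.003,0.003,0.1,0,0,0,-1, -0.003,0.003,0.12,0,0,0,-1, -0.003,0.003,0.14,0,0,0,-1, -0.003,0.003,0.16,0,0,0,-1, -0.003,0.003,0.16,0,0,0,-1]'; python3 -m inch '[0,0,0.03,0,0,0,-1, 0,0,0.055,0,0,0,-1, 0,0,0.074,0,0,0,-1, 0,0,0.074,0,0,0,-1]'
```

```text
time_s: 29.9
position: [0.5483, 0.0251, 0.1546]
eef_rot: [-0.0, 0.0, 1.0, 0.0]
wrist_force: [-0.1, -0.2, 0.3]
opening: 0.447
time_s: 30.4
position: [0.5498, 0.025, 0.1345]
eef_rot: [0.002, 0.0, 1.0, -0.0]
wrist_force: [-0.8, -0.2, 9.8]
opening: 0.453
```

```bash
python3 -m inch '[0,0,-0.004,0,0,0,0.15, 0,0,-0.004,0,0,0,0.15, 0,0,-0.004,0,0,0,0.15, 0,0,-0.004,0,0,0,0.15, 0,0,-0.15,0,0,0,0.15, 0,0,-0.28,0,0,0,0.2, -0.08,-1,-0.28,0,0,0,0.4, -0.08,-1,-0.28,0,0,0,0.4, -0.08,-1,-0.28,0,0,0,0.4, -0.08,-1,-0.28,0,0,0,0.4, -0.08,-1,-0.28,0,0,0,0.4, -0.08,-1,-0.28,0,0,0,0.4]' 40; python3 -m inch '[-0.03,-0.2,0,0,0,0,0.4, -0.03,-0.2,0,0,0,0,0.4, -0.03,-0.2,0,0,0,0,0.4, -0.03,-0.2,0,0,0,0,0.4]'
python3 - <<'E'
from h import *
np.set_printoptions(precision=4,suppress=True)
W=camera_params('wrist');w=grab_frame('wrist');cv2.imwrite('pics/w18.png',w)
s=sense();print(s['position'],s['opening'],s['wrist_force'])
for o in wcaps(w,W):print(*o)
im=grab_frame('side');cv2.imwrite('pics/s8.png',cv2.resize(im[100:250,240:440],None,fx=4,fy=4,interpolation=cv2.INTER_CUBIC))
E
```

```text
time_s: 31.9
position: [0.5724, -0.2791, 0.2157]
eef_rot: [-0.0, 0.002, 1.0, -0.0]
wrist_force: [-0.4, -0.0, 1.5]
opening: 0.698
time_s: 32.4
position: [0.5815, -0.3332, 0.2169]
eef_rot: [-0.0, -0.001, 1.0, 0.0]
wrist_force: [-0.1, 0.2, 0.5]
opening: 0.699
[ 0.5816 -0.3333  0.2171] 0.7041921789247628 [1.0457 0.072  1.139 ]
(0.5807607769966125, -0.3350004553794861) 0.021660691127181053 [ 0.5813 -0.3349] (39.318912506103516, 42.5820426940918)
```

View pics/w18.png

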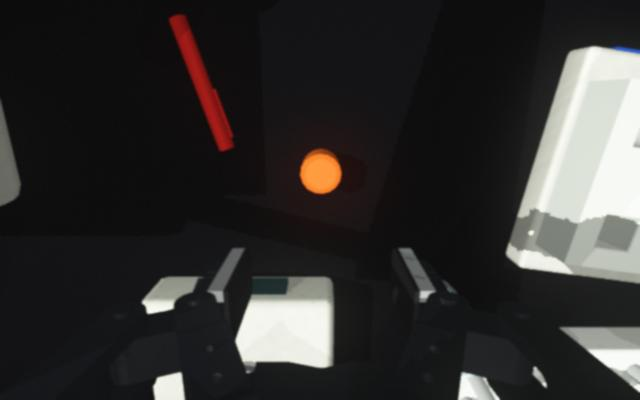

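View pics/s8.png

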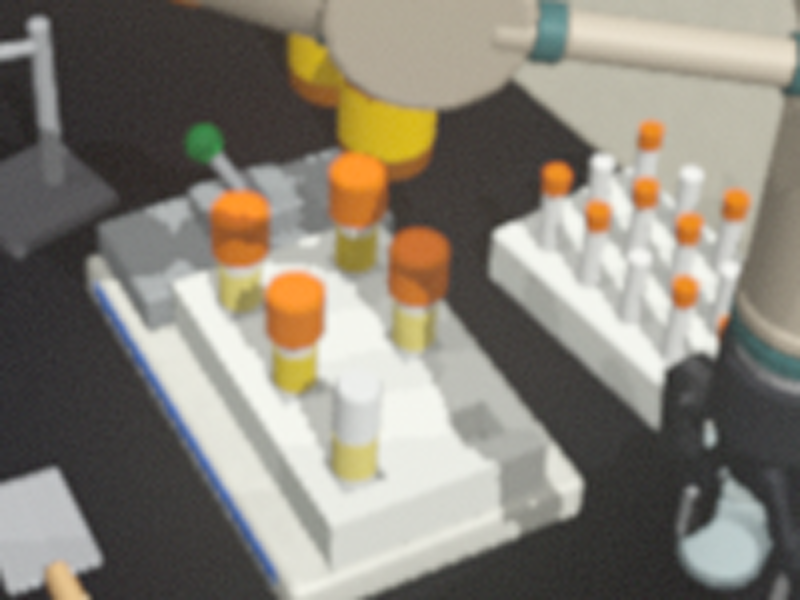

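```bash
python3 -m inch '[0.002,-0.004,0.15,0,0,0,0.4, 0.002,-0.004,0.35,0,0,0,0.4, 0.002,-0.004,0.5,0,0,0,0.4, 0.002,-0.004,0.62,0,0,0,0.4, 0.002,-0.004,0.69,0,0,0,0.4, 0.002,-0.004,0.724,0,0,0,0.4, 0.002,-0.004,0.724,0,0,0,0.4, 0.002,-0.004,0.724,0,0,0,-0.2, 0.002,-0.004,0.724,0,0,0,-1, 0.002,-0.004,0.724,0,0,0,-1, 0.002,-0.004,0.724,0,0,0,-1, 0.002,-0.004,0.724,0,0,0,-1]' 40
python3 -c "
from h import *
gripcap('pics/w19.png')"
```

```text
time_s: 34.0
position: [0.582, -0.3368, 0.0012]
eef_rot: [0.001, 0.0, 1.0, -0.001]
wrist_force: [0.6, 0.9, 6.3]
opening: 0.447
[ 0.582  -0.3368  0.0012] 0.449 [-0.2  0.1  5.9]
top rows (nominal 247-340, cols 270-373) 215 331 271 372
```

View pics/w19.png

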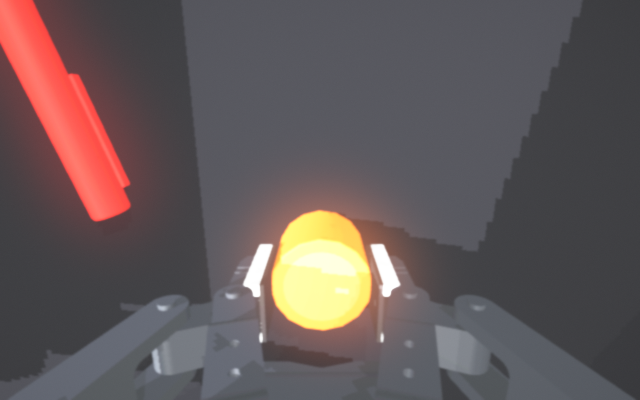

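```bash
python3 -m inch '[0,0,-0.1,0,0,0,-1, 0,0,-0.3,0,0,0,-1, 0,0,-0.5,0,0,0,-1, 0,0.1,-0.68,0,0,0,-1, 0.152,0.921,-0.68,0,0,0,-1, 0.152,0.921,-0.68,0,0,0,-1, 0.152,0.921,-0.68,0,0,0,-1, 0.152,0.921,-0.68,0,0,0,-1, 0.152,0.921,-0.68,0,0,0,-1, 0.152,0.921,-0.68,0,0,0,-1, 0.152,0.921,-0.68,0,0,0,-1]' 40; python3 -c "
from h import *
gripcap('pics/w20.png')"
```

```text
time_s: 35.42
position: [0.5358, -0.0612, 0.2035]
eef_rot: [0.0, 0.001, 1.0, -0.0]
wrist_force: [0.9, 0.2, -0.0]
opening: 0.446
[ 0.5358 -0.0613  0.2034] 0.448 [ 0.5 -0.9 -0.1]
top rows (nominal 247-340, cols 270-373) 240 305 280 368
```

View pics/w20.png

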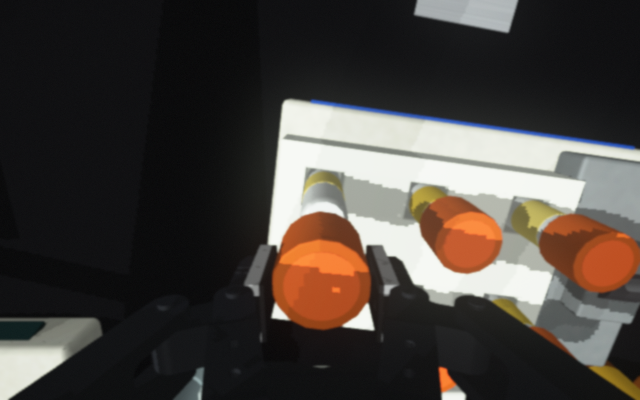

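```bash
python3 -m inch '[-0.002,0.002,0.07,0,0,0,-1, -0.002,0.002,0.1,0,0,0,-1, -0.002,0.002,0.12,0,0,0,-1, -0.002,0.002,0.14,0,0,0,-1, -0.002,0.002,0.16,0,0,0,-1, -0.002,0.002,0.16,0,0,0,-1]'; python3 -m inch '[0,0,0.03,0,0,0,-1, 0,0,0.055,0,0,0,-1, 0,0,0.073,0,0,0,-1, 0,0,0.073,0,0,0,-1]'
```

```text
time_s: 36.22
position: [0.5358, -0.0591, 0.1552]
eef_rot: [-0.0, 0.0, 1.0, 0.0]
wrist_force: [0.2, 0.0, -0.9]
opening: 0.452
time_s: 36.72
position: [0.537, -0.0594, 0.1352]
eef_rot: [0.001, 0.0, 1.0, -0.0]
wrist_force: [-1.6, 0.0, 7.8]
opening: 0.447
```

```bash
python3 -m inch '[0,0,-0.004,0,0,0,0.15, 0,0,-0.004,0,0,0,0.15, 0,0,-0.004,0,0,0,0.15, 0,0,-0.004,0,0,0,0.15, 0,0,-0.15,0,0,0,0.15, 0,0,-0.35,0,0,0,0.2, 0,0,-0.6,0,0,0,0.2, 0.2,0.6,-0.6,0,0,0.2,0.2, 0.3,0.9,-0.6,0,0,0.75,0.2, 0.3,0.9,-0.6,0,0,0.75,0.2, 0.3,0.9,-0.6,0,0,0.75,0.2, 0.3,0.9,-0.6,0,0,0.75,0.2, 0.3,0.9,-0.6,0,0,0.75,0.2, 0.3,0.9,-0.6,0,0,0.75,0.2, 0.3,0.9,-0.6,0,0,0.75,0.2]' 40
python3 - <<'E'
from h import *
s=sense();print(s['position'],s['eef_rot'],s['joint_positions'])
E
```

```text
time_s: 38.6
position: [0.4466, 0.2096, 0.3135]
eef_rot: [0.0, 0.384, 0.924, -0.0]
wrist_force: [-1.2, -0.0, -0.5]
opening: 0.597
[0.44658008 0.20959085 0.31349449] [ 4.85683448e-05  3.83500518e-01  9.23540608e-01 -3.10158022e-04] [ 2.98078616e-01  1.09541541e-01  1.48249837e+00 -5.39832971e-04
  1.54987359e+00 -4.85538987e-01]
```

```bash
python3 -m inch '[0.177,0.177,0,0,0,0.2,0.2, 0.177,0.177,0,0,0,0.75,0.2, 0.177,0.177,0,0,0,0.75,0.2, 0.177,0.177,0,0,0,0.75,0.2, 0.177,0.177,0,0,0,0.75,0.2, 0.177,0.177,0,0,0,0.75,0.2, 0.177,0.177,0,0,0,0.75,0.2]' 40
python3 - <<'E'
from h import *
import pickle
W=camera_params('wrist');w=grab_frame('wrist');cv2.imwrite('pics/w21.png',w);pickle.dump(W,open('w21.pkl','wb'))
s=sense();print(s['position'],s['eef_rot'],s['joint_positions'])
im=grab_frame('top');cv2.imwrite('pics/t2.png',im)
im=grab_frame('side');cv2.imwrite('pics/s9.png',cv2.resize(im[100:250,240:440],None,fx=4,fy=4,interpolation=cv2.INTER_CUBIC))
E
```

```text
time_s: 39.48
position: [0.4466, 0.2851, 0.3136]
eef_rot: [-0.0, 0.707, 0.707, -0.0]
wrist_force: [0.6, 0.7, -0.7]
opening: 0.603
[0.4464572  0.28525157 0.31364721] [-2.48305957e-05  7.07396181e-01  7.06817262e-01 -3.85005967e-05] [4.37164340e-01 1.67096786e-01 1.41268717e+00 2.04419981e-05
 1.56189802e+00 4.37982873e-01]
```

View pics/w21.png

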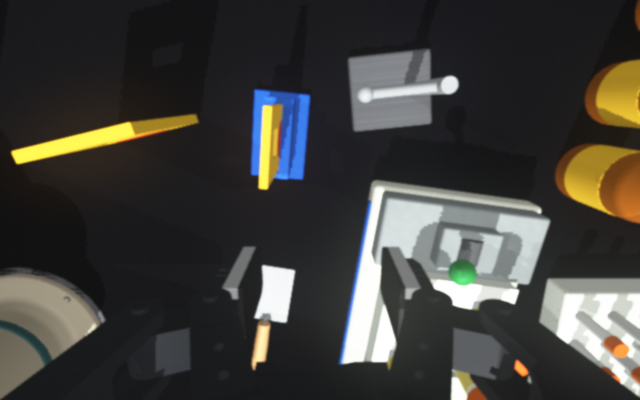

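View pics/s9.png

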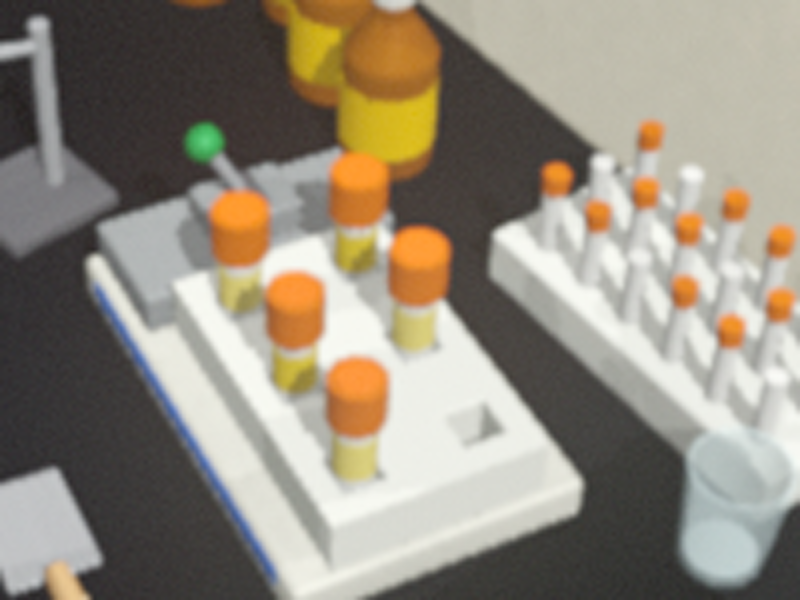

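Run:
```python
import cv2
im=cv2.imread('pics/w21.png');cv2.imwrite('pics/z7.png',cv2.resize(im[35:200,235:475],None,fx=3.33,fy=3.33,interpolation=cv2.INTER_CUBIC))
```

```text
(no output)
```

View pics/z7.png

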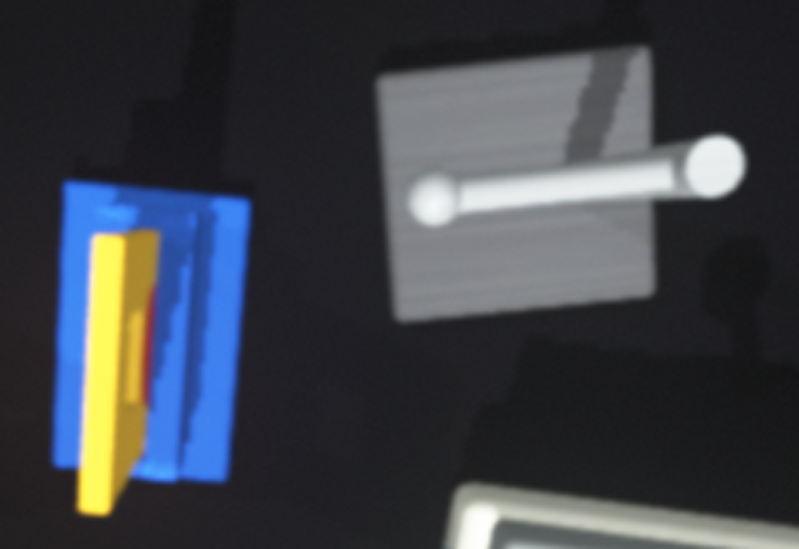

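Run:
```python
from h import *
import pickle
np.set_printoptions(precision=4,suppress=True)
W=pickle.load(open('w21.pkl','rb'))
u=lambda x,y:(235+x/3.33-.35,35+y/3.33-.35)
a,b=onz(W,u(108,234),.13),onz(W,u(94,514),.13);print('sign',a,b,(a+b)/2,np.linalg.norm(a-b),np.arctan2(-(a-b)[0],(a-b)[1]))
c,d=onz(W,u(124,234),.13),onz(W,u(92,234),.13);print('thick',np.linalg.norm(c-d))
H=[onz(W,u(*p),0.006) for p in [(64,181),(251,198),(228,481),(53,466)]];print('holder',H,np.mean(H,0))
e,f=H[0]-H[3],H[1]-H[2];print([np.arctan2(-v[0],v[1]) for v in (e,f)])
p,q=onz(W,u(434,200),.165),onz(W,u(715,166),.164);print('ball,post',p,q,np.linalg.norm(p-q),np.arctan2(*(q-p)[[1,0]]))
B=[onz(W,u(*p),0.01) for p in [(377,76),(649,46),(654,294),(397,320)]];print('base',B,np.mean(B,0),np.arctan2(*(B[1]-B[0])[[1,0]]),np.arctan2(*(B[2]-B[3])[[1,0]]))
print(np.linalg.norm(B[1]-B[0]),np.linalg.norm(B[2]-B[1]))
```

```text
sign [0.3962 0.3481 0.13  ] [0.3886 0.2671 0.13  ] [0.3924 0.3076 0.13  ] 0.08134717098539931 -0.0942280665366973
thick 0.008975274110775968
holder [array([0.362 , 0.3653, 0.006 ]), array([0.4326, 0.3591, 0.006 ]), array([0.4222, 0.2493, 0.006 ]), array([0.3517, 0.2555, 0.006 ])] [0.3921 0.3073 0.006 ]
[np.float64(-0.09321839302683059), np.float64(-0.0937913570071526)]
ball,post [0.4832 0.3569 0.165 ] [0.5529 0.3649 0.164 ] 0.0701405403186991 0.11526905807579935
base [array([0.4792, 0.4018, 0.01  ]), array([0.5778, 0.4119, 0.01  ]), array([0.5871, 0.3237, 0.01  ]), array([0.4887, 0.3139, 0.01  ])] [0.5332 0.3628 0.01  ] 0.10200389466633429 0.09909443388518752
0.09914801602733127 0.08876551351187263
```

```bash
python3 -m inch '[0.05,-0.15,0.1,0,0,0.089,0, 0.074,-0.18,0.25,0,0,0.089,0, 0.074,-0.18,0.41,0,0,0.089,0, 0.074,-0.18,0.41,0,0,0.089,0, 0.074,-0.18,0.41,0,0,0.089,0]' 40
python3 - <<'E'
from h import *
import pickle
W=camera_params('wrist');w=grab_frame('wrist');cv2.imwrite('pics/w22.png',w);pickle.dump(W,open('w22.pkl','wb'))
s=sense();print(s['position'],s['eef_rot'],s['opening'])
E
```

```text
time_s: 40.25
position: [0.3934, 0.3087, 0.1924]
eef_rot: [0.0, 0.739, 0.673, 0.001]
wrist_force: [0.2, 0.2, 0.8]
opening: 0.501
[0.39385069 0.30893682 0.19289579] [4.30065600e-04 7.39414615e-01 6.73246969e-01 2.08838328e-03] 0.5002939946666316
```

View pics/w22.png

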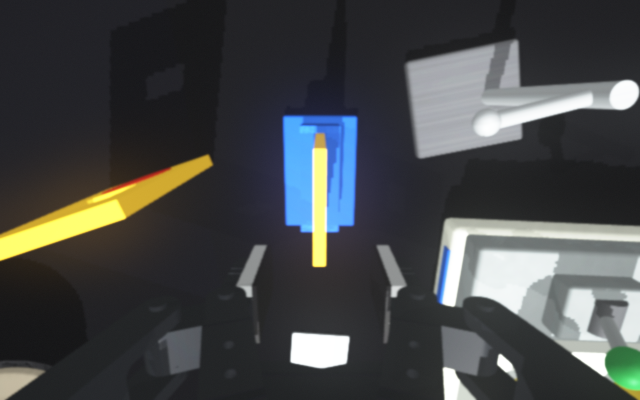

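Run:
```python
from h import *
import pickle
np.set_printoptions(precision=4,suppress=True)
W=pickle.load(open('w22.pkl','rb'));im=cv2.imread('pics/w22.png')
h=cv2.cvtColor(im,cv2.COLOR_BGR2HSV);m=cv2.inRange(h,(20,100,200),(35,255,255));m[:,:300]=0;m[:,345:]=0;m[280:]=0
ys,xs=np.nonzero(m);print(ys.min(),ys.max());
for r in (155,200,260):print(r,xs[ys==r].min(),xs[ys==r].max())
a,b=onz(W,(320,ys.min()),.13),onz(W,(319.5,ys.max()+.5),.13);print(a,b,(a+b)/2,np.linalg.norm(a-b))
print(onz(W,(485.5,121.5),.165),onz(W,(622,94),.164))
```

```text
146 266
155 315 324
200 315 324
260 313 325
[0.397  0.3491 0.13  ] [0.3889 0.2673 0.13  ] [0.3929 0.3082 0.13  ] 0.08228501939764495
[0.4832 0.3582 0.165 ] [0.5519 0.3653 0.164 ]
```

```bash
python3 -m inch '[-0.002,-0.002,0.12,0,0,0,0, -0.002,-0.002,0.22,0,0,0,0, -0.002,-0.002,0.3,0,0,0,0, -0.002,-0.002,0.332,0,0,0,0, -0.002,-0.002,0.332,0,0,0,0, -0.002,-0.002,0.332,0,0,0,-0.5, -0.002,-0.002,0.332,0,0,0,-1, -0.002,-0.002,0.332,0,0,0,-1, -0.002,-0.002,0.332,0,0,0,-1, -0.002,-0.002,0.332,0,0,0,-1]' 50
python3 - <<'E'
from h import *
w=grab_frame('wrist');cv2.imwrite('pics/w23.png',w)
im=grab_frame('side');cv2.imwrite('pics/s10.png',cv2.resize(im[90:240,130:330],None,fx=4,fy=4,interpolation=cv2.INTER_CUBIC))
s=sense();print(s['position'],s['eef_rot'],s['opening'],s['wrist_force'])
E
```

```text
time_s: 41.55
position: [0.3924, 0.3081, 0.0923]
eef_rot: [0.0, 0.739, 0.673, 0.001]
wrist_force: [-0.5, 0.4, 4.9]
opening: 0.079
[0.39241001 0.30809604 0.09234343] [2.78359427e-04 7.39383426e-01 6.73283153e-01 1.36648017e-03] 0.08496992808706239 [-1.09104117  0.53776226  5.64290183]
```

View pics/w23.png

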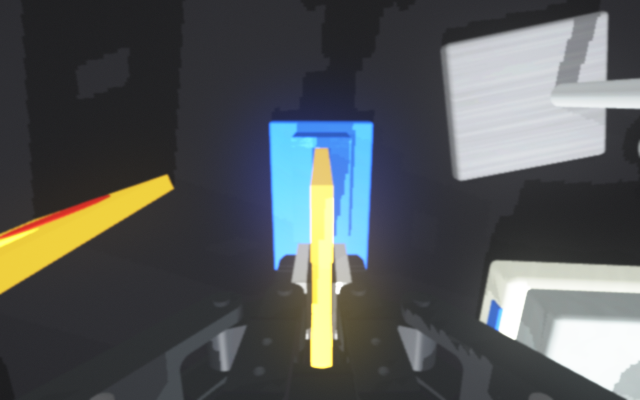

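View pics/s10.png

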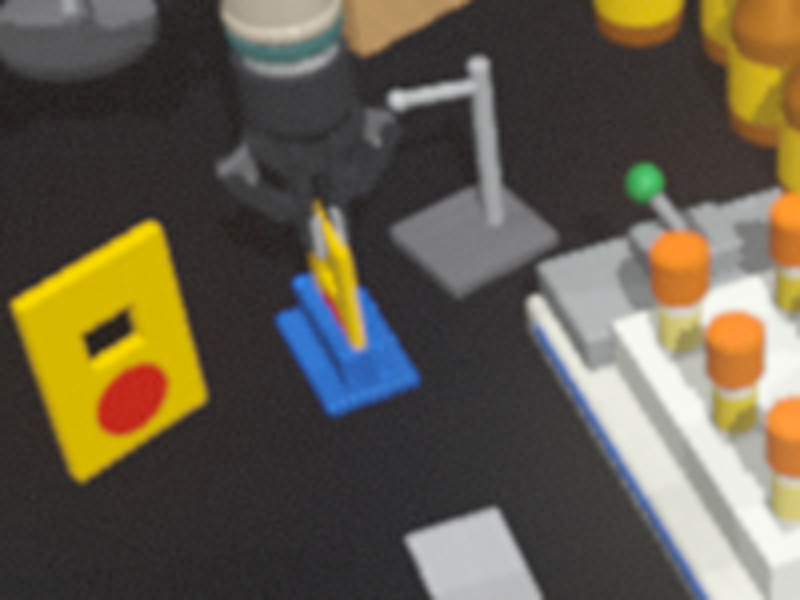

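```bash
python3 -m inch '[0,0,-0.08,0,0,0,-1, 0,0,-0.2,0,0,0,-1, 0,0,-0.3,0,0,0,-1, 0,0,-0.36,0,0,0,-1, 0.08,0.07,-0.36,0,0,-0.1,-1, 0.164,0.14,-0.3,0,0,-0.185,-1, 0.164,0.14,-0.273,0,0,-0.185,-1, 0.164,0.14,-0.273,0,0,-0.185,-1, 0.164,0.14,-0.273,0,0,-0.185,-1]'
python3 - <<'E'
from h import *
import pickle
W=camera_params('wrist');w=grab_frame('wrist');cv2.imwrite('pics/w24.png',w);pickle.dump(W,open('w24.pkl','wb'))
im=grab_frame('side');cv2.imwrite('pics/s11.png',cv2.resize(im[60:210,150:350],None,fx=4,fy=4,interpolation=cv2.INTER_CUBIC))
s=sense();print(s['position'],s['eef_rot'],s['opening'],s['wrist_force'])
E
```

```text
time_s: 42.78
position: [0.4372, 0.3521, 0.1733]
eef_rot: [-0.0, 0.671, 0.742, -0.0]
wrist_force: [0.3, 0.4, -1.3]
opening: 0.08
[0.43763507 0.35236246 0.17372969] [1.18275303e-04 6.70908340e-01 7.41540142e-01 4.50885450e-04] 0.08410299212086958 [ 0.87277236  0.3538735  -0.48814217]
```

View pics/w24.png

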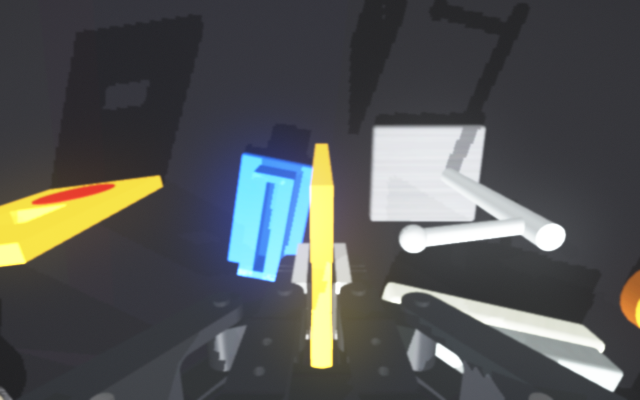

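View pics/s11.png

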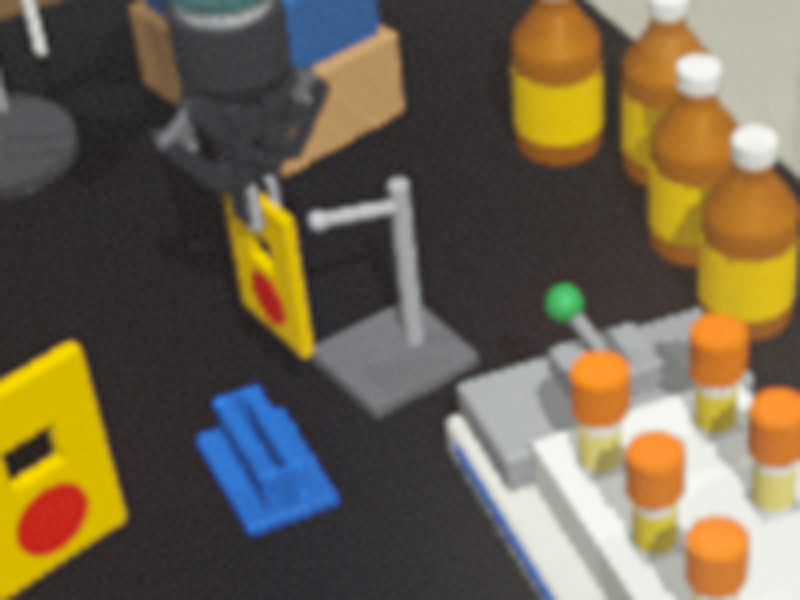

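Run:
```python
from h import *
import pickle
np.set_printoptions(precision=4,suppress=True)
W=pickle.load(open('w24.pkl','rb'));S=camera_params('side')
b=onz(W,(413.5,237.5),.165);q=onz(W,(548,237),.164);print(b,q)
print('tri ball',tri(W,(413.5,237.5),S,(150+317/4-.4,60+219/4-.4)))
# sign: top edge near corner etc
c,s=np.cos(.1005),np.sin(.1005);O=np.array([.5332,.3628])
for n,P in (('ball',b),('tcp',np.array([.4376,.3524]))):
    d=P[:2]-O;print(n,d@[c,s],d@[-s,c])
# project predicted eye corners into side view
t=np.array([.4376,.3524]);
for dy in(-.016,.016):
  for dz in (-.014,.014):
    X=np.array([t[0]-s*dy-c*.004,t[1]+c*dy-s*.004,.1737-.0083+dz]);u=proj(S,X);print((u-[150,60])*4)
# top corners predicted
for dy in(-.04,.04):
  for z in(.046,-.074):
    X=np.array([t[0]-s*dy,t[1]+c*dy,.1737-.0083+z]);print('top',(proj(S,X)-[150,60])*4)
```

```text
[0.4836 0.3582 0.165 ] [0.5516 0.3649 0.164 ]
tri ball (array([0.483 , 0.3592, 0.1677]), np.float64(0.00043996864205813))
ball -0.04981754252137909 0.00039381517465915156
tcp -0.0961610556979503 -0.0007558882560951247
[273.3079 276.1061]
[268.0774 244.6986]
[248.6695 253.9918]
[243.1345 222.6136]
top [286.233 222.179]
top [306.9998 354.9741]
top [222.9105 167.2122]
top [246.9141 299.7405]
```

```bash
python3 -m inch '[0.003,0.05,-0.004,0,0,0,-1, 0.003,0.1,-0.004,0,0,0,-1, 0.003,0.15,-0.004,0,0,0,-1, 0.003,0.2,-0.004,0,0,0,-1, 0.003,0.24,-0.004,0,0,0,-1, 0.003,0.277,-0.004,0,0,0,-1, 0.003,0.277,-0.004,0,0,0,-1, 0.003,0.277,-0.004,0,0,0,-1]'
python3 - <<'E'
from h import *
import pickle
W=camera_params('wrist');w=grab_frame('wrist');cv2.imwrite('pics/w25.png',w);pickle.dump(W,open('w25.pkl','wb'))
im=grab_frame('side');cv2.imwrite('pics/s12.png',cv2.resize(im[60:210,150:350],None,fx=4,fy=4,interpolation=cv2.INTER_CUBIC))
s=sense();print(s['position'],s['eef_rot'],s['opening'],s['wrist_force'])
E
```

```text
time_s: 43.88
position: [0.5209, 0.3613, 0.172]
eef_rot: [0.0, 0.671, 0.742, -0.001]
wrist_force: [3.5, 1.2, -18.0]
opening: 0.08
[0.52064949 0.36134804 0.17222135] [ 3.32265788e-04  6.70707093e-01  7.41721878e-01 -7.35577388e-04] 0.07973808162870688 [  4.56876204   1.40747005 -19.64907657]
```

View pics/w25.png

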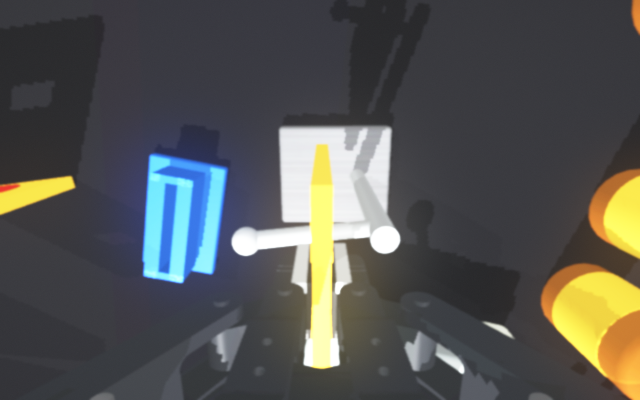

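View pics/s12.png

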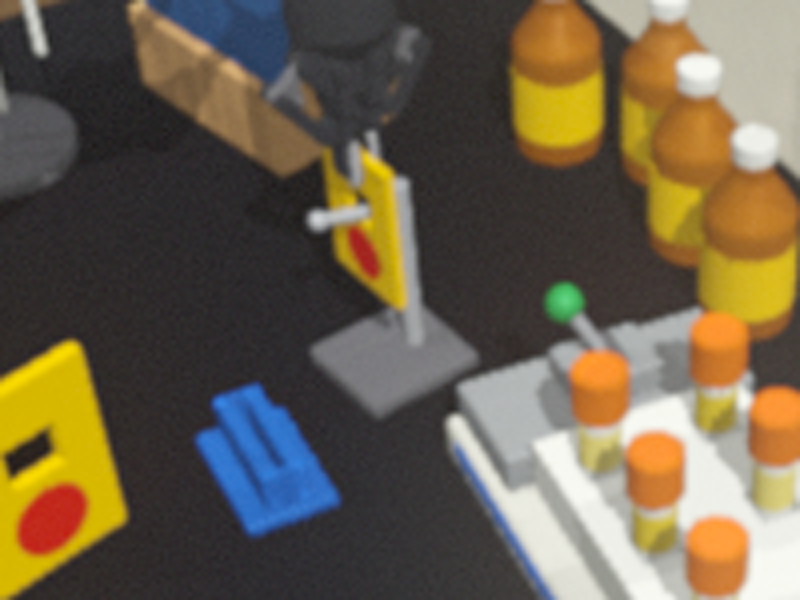

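```bash
python3 -m inch '[0,0,0.02,0,0,0,-1, 0,0,0.04,0,0,0,-1, 0,0,0.055,0,0,0,-1, 0,0,0.06,0,0,0,-1, 0,0,0.06,0,0,0,-1]'
python3 - <<'E'
from h import *
im=grab_frame('side');cv2.imwrite('pics/s13.png',cv2.resize(im[60:210,150:350],None,fx=4,fy=4,interpolation=cv2.INTER_CUBIC))
s=sense();print(s['position'],s['eef_rot'],s['opening'],s['wrist_force'])
E
```

```text
time_s: 44.6
position: [0.5204, 0.3619, 0.1565]
eef_rot: [-0.0, 0.671, 0.742, 0.0]
wrist_force: [-0.1, -0.2, -0.8]
opening: 0.081
[0.52049129 0.36191314 0.15649556] [1.90433453e-05 6.70785117e-01 7.41651722e-01 2.22711154e-04] 0.07974602848207775 [-0.4932216  -0.26877342 -2.19089656]
```

View pics/s13.png

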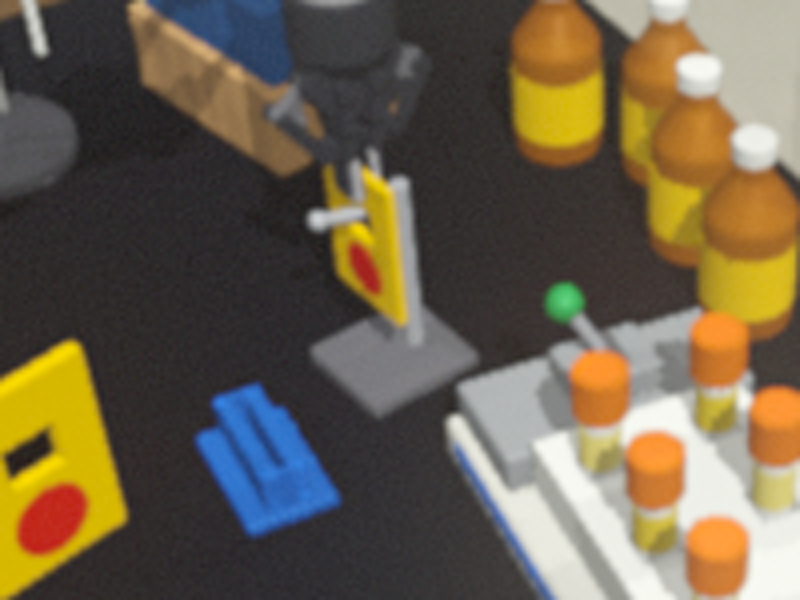

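```bash
python3 -m inch '[0,0,0.004,0,0,0,-1, 0,0,0.008,0,0,0,-1, 0,0,0.008,0,0,0,-1]'
```

```text
time_s: 45.02
position: [0.5205, 0.3619, 0.154]
eef_rot: [0.0, 0.671, 0.742, 0.0]
wrist_force: [0.1, 0.1, 0.2]
opening: 0.078
```

```bash
python3 -m inch '[0,0,0.003,0,0,0,-1, 0,0,0.006,0,0,0,-1, 0,0,0.006,0,0,0,-1]'
python3 - <<'E'
from h import *
im=grab_frame('side');cv2.imwrite('pics/s14.png',cv2.resize(im[90:170,210:310],None,fx=7.5,fy=7.5,interpolation=cv2.INTER_CUBIC))
s=sense();print(s['position'],s['opening'],s['wrist_force'])
E
```

```text
time_s: 45.4
position: [0.5206, 0.3619, 0.1535]
eef_rot: [0.0, 0.671, 0.742, 0.001]
wrist_force: [-1.9, -0.4, 6.8]
opening: 0.079
[0.52064073 0.3619786  0.15352214] 0.07820044863797117 [-1.88210041 -0.98539336  6.01764279]
```

View pics/s14.png

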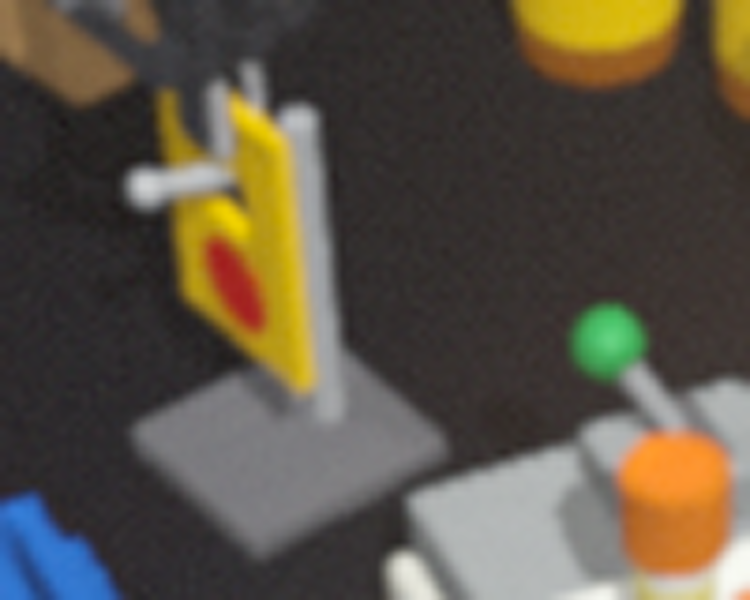

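```bash
python3 -m inch '[0,0,-0.003,0,0,0,-0.55, 0,0,-0.003,0,0,0,-0.55, 0,0,-0.003,0,0,0,-0.55, 0,0,-0.003,0,0,0,-0.55]'
python3 - <<'E'
from h import *
im=grab_frame('side');cv2.imwrite('pics/s15.png',cv2.resize(im[90:170,210:310],None,fx=7.5,fy=7.5,interpolation=cv2.INTER_CUBIC))
s=sense();print(s['position'],s['opening'],s['wrist_force'])
E
```

```text
time_s: 45.95
position: [0.5204, 0.3618, 0.1526]
eef_rot: [-0.0, 0.671, 0.742, -0.0]
wrist_force: [-1.0, -0.1, 0.0]
opening: 0.225
[0.52041199 0.36181354 0.15268373] 0.22605502367404964 [-0.42047834 -0.32069766 -0.29242452]
```

View pics/s15.png

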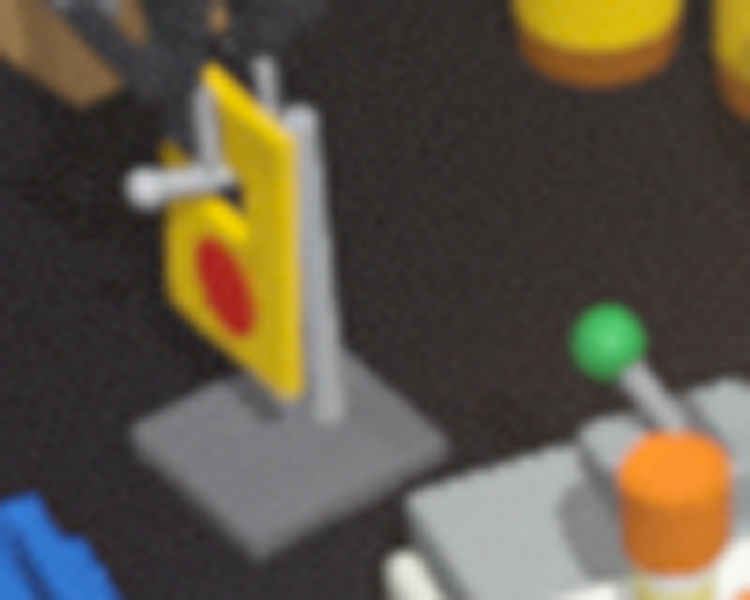

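```bash
python3 -m inch '[0,0,-0.02,0,0,0,-0.4, 0,0,-0.06,0,0,0,-0.4, 0,0,-0.12,0,0,0,-0.4, 0,0,-0.2,0,0,0,-0.4, 0,0,-0.3,0,0,0,-0.4, 0,0,-0.4,0,0,0,-0.4, 0,0,-0.4,0,0,0,-0.4]'
python3 - <<'E'
from h import *
import pickle
im=grab_frame('side');cv2.imwrite('pics/s16.png',cv2.resize(im[90:170,210:310],None,fx=7.5,fy=7.5,interpolation=cv2.INTER_CUBIC))
W=camera_params('wrist');w=grab_frame('wrist');cv2.imwrite('pics/w26.png',w);pickle.dump(W,open('w26.pkl','wb'))
im=grab_frame('top');cv2.imwrite('pics/t3.png',cv2.resize(im[125:300,150:350],None,fx=4,fy=3.4,interpolation=cv2.INTER_CUBIC))
s=sense();print(s['position'],s['opening'],s['wrist_force'])
E
```

```text
time_s: 46.88
position: [0.5219, 0.3626, 0.2769]
eef_rot: [0.001, 0.671, 0.742, 0.004]
wrist_force: [1.4, -0.3, -0.1]
opening: 0.298
[0.51999791 0.36156427 0.2722929 ] 0.29836447906448277 [ 0.50782448 -0.86382742 -0.13415714]
```

View pics/s16.png

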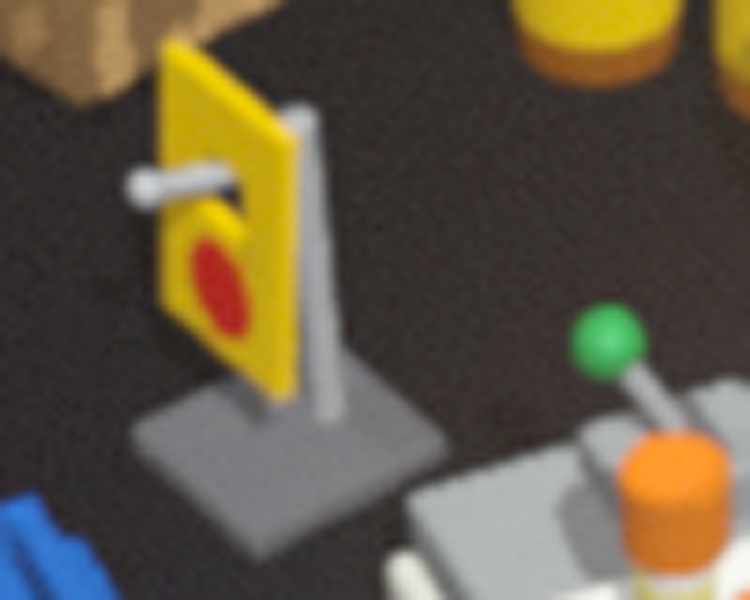

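View pics/w26.png

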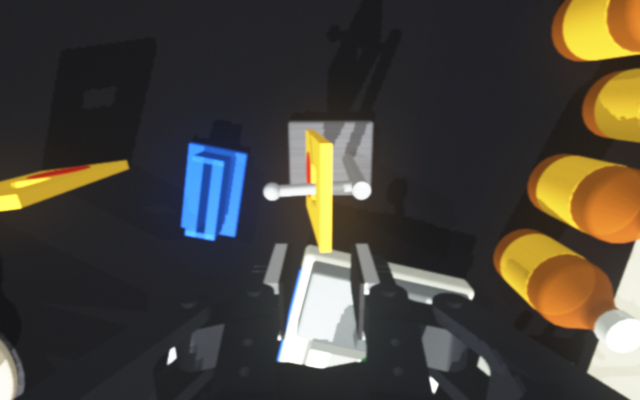

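Run:
```python
from h import *
import pickle
np.set_printoptions(precision=4,suppress=True)
W=pickle.load(open('w26.pkl','rb'));S=camera_params('side')
c,s=np.cos(.1005),np.sin(.1005);O=np.array([.5332,.3628])
st=lambda X:np.array([(X[:2]-O)@[c,s],(X[:2]-O)@[-s,c],X[2]])
T,e=tri(W,(325.5,250),S,(210+291/7.5-.4,90+143/7.5-.4));t=st(T);print('near top',t,e)
F,e=tri(W,(325.5,134),S,(210+172/7.5-.4,90+42/7.5-.4));print('far top',st(F),e)
def atY(uv,y):
    o,d=ray(S,uv);n=np.array([-s,c,0]);k=(y-(np.r_[o[:2]-O,0]@n))/(d@n);return st(o+k*d)
for uv in [(287,398)]:
    b=atY((210+uv[0]/7.5-.4,90+uv[1]/7.5-.4),t[1]);print('near bottom',b,np.linalg.norm(b-t),np.arctan2((t-b)[0],(t-b)[2]))
b=atY((210+160/7.5-.4,90+305/7.5-.4),st(F)[1]);print('far bottom',b,np.linalg.norm(b-st(F)),np.arctan2((st(F)-b)[0],(st(F)-b)[2]))
```

```text
near top [-0.0082 -0.0387  0.191 ] 0.0008717025714374169
far top [-0.0071  0.0454  0.1895] 0.003945323676748317
near bottom [-0.022  -0.0387  0.0724] 0.11937522285550743 0.11606355347021528
far bottom [-0.0265  0.0454  0.0689] 0.12214769369089308 0.15918000821891443
```

```bash
python3 -m inch '[-0.2,-0.005,0,0,0,0.1,-1, -0.4,-0.016,0,0,0,0.232,-1, -0.547,-0.016,0,0,0,0.232,-1, -0.547,-0.016,0,0,0,0.232,-1, -0.547,-0.016,0,0,0,0.232,-1]'
python3 - <<'E'
from h import *
np.set_printoptions(precision=4,suppress=True)
im=grab_frame('side');cv2.imwrite('pics/s17.png',cv2.resize(im[60:210,150:350],None,fx=4,fy=4,interpolation=cv2.INTER_CUBIC))
W=camera_params('wrist');w=grab_frame('wrist');cv2.imwrite('pics/w27.png',w)
def g(im):
    h=cv2.cvtColor(im,cv2.COLOR_BGR2HSV);m=cv2.inRange(h,(50,120,60),(75,255,255));n,l,st,c=cv2.connectedComponentsWithStats(m);i=1+np.argmax(st[1:,4]);return c[i],st[i]
S=camera_params('side');a,sa=g(im);b,sb=g(w);print(a,sa,b,sb)
print('ball',tri(S,a,W,b),onz(W,b,.157))
s=sense();print(s['position'],s['eef_rot'],s['opening'],s['wrist_force'])
E
```

```text
time_s: 47.65
position: [0.5317, 0.1983, 0.272]
eef_rot: [-0.001, 0.756, 0.655, -0.0]
wrist_force: [0.8, 0.8, -0.3]
opening: 0.0
[290.6557 134.8852] [287 131   9   9  61] [388.7147 190.9771] [374 176  31  31 743]
ball (array([0.5847, 0.1904, 0.1619]), np.float64(0.0009650119955129317)) [0.585  0.1892 0.157 ]
[0.5318 0.1991 0.2723] [-0.0005  0.7553  0.6554 -0.0003] 0.0024159945882410347 [ 0.5133 -0.453   0.232 ]
```

View pics/w27.png

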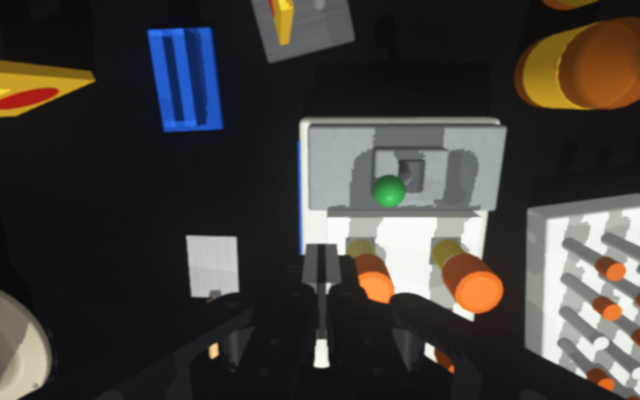

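View pics/s17.png

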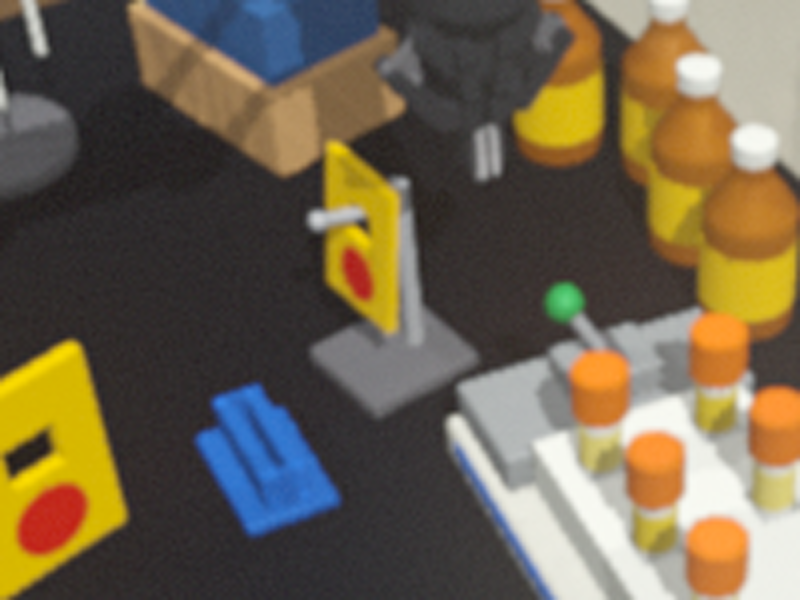

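```bash
python3 -m inch '[0,0,0.15,0,0,0,-1, 0,0,0.3,0,0,0,-1, 0,0,0.42,0,0,0,-1, 0,0,0.457,0,0,0,-1, 0,0,0.457,0,0,0,-1, 0,0.06,0.457,0,0,0,-1, 0,0.12,0.457,0,0,0,-1, 0,0.17,0.457,0,0,0,-1, 0,0.22,0.457,0,0,0,-1, 0,0.26,0.457,0,0,0,-1, 0,0.26,0.457,0,0,0,-1]'
cat >> h.py <<'E'
def lever(tag):
    im=grab_frame('side');cv2.imwrite(f'pics/s{tag}.png',cv2.resize(im[60:210,200:400],None,fx=4,fy=4,interpolation=cv2.INTER_CUBIC))
    W=camera_params('wrist');w=grab_frame('wrist');cv2.imwrite(f'pics/w{tag}.png',w)
    def g(im):
        h=cv2.cvtColor(im,cv2.COLOR_BGR2HSV);m=cv2.inRange(h,(50,120,50),(75,255,255));n,l,st,c=cv2.connectedComponentsWithStats(m)
        if n<2:return None,None
        i=1+np.argmax(st[1:,4]);return c[i],st[i]
    S=camera_params('side');a,sa=g(im);b,sb=g(w);print(sa,sb)
    if a is not None and b is not None:
        X,e=tri(S,a,W,b);c,s=np.cos(.1423),np.sin(.1423);d=X[:2]-[.6157,.186]
        lx=d@[c,-s];print('ball',X.round(4),round(e,4),'local x',round(lx,4),'angle',.5+np.arctan2(lx,X[2]-.096))
    s=sense();print(s['position'].round(4),s['opening'],s['wrist_force'].round(1))
E
python3 -c "
from h import *
lever('18')"
```

```text
time_s: 49.12
position: [0.6109, 0.1865, 0.1352]
eef_rot: [0.0, 0.756, 0.655, 0.0]
wrist_force: [0.4, 0.2, -0.6]
opening: 0.003
[305 125   8   8  54] [ 362  244   62   60 2760]
ball [0.6401 0.1834 0.1639] 0.0027 local x 0.0246 angle 0.8472139448912824
[0.6093 0.1867 0.1352] -0.001540818586505321 [-0.3 -0.3 -0.7]
```

View pics/s18.png

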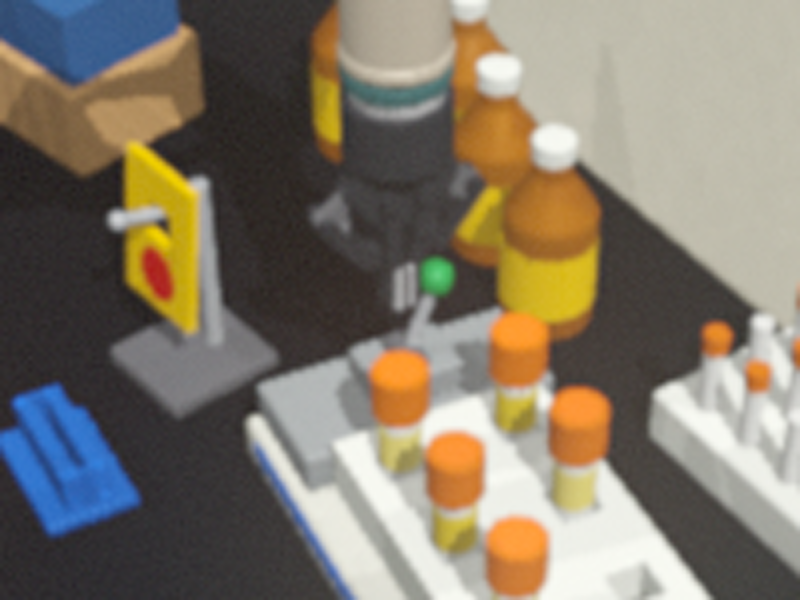

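View pics/w18.png

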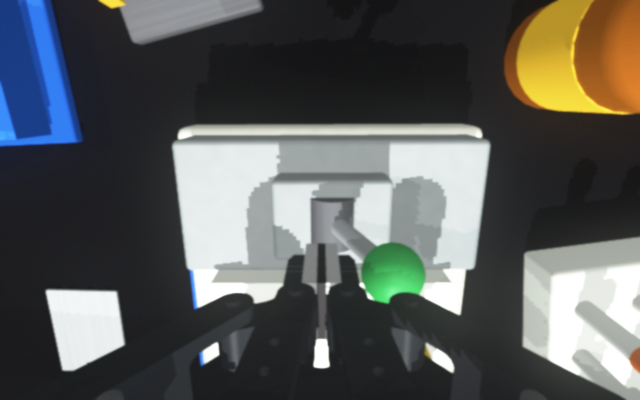

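```bash
python3 -m inch '[0,0.012,0,0,0,0,-1, 0,0.024,0,0,0,0,-1, 0,0.024,0,0,0,0,-1]'; python3 -c "
from h import *
lever('19b')"
```

```text
time_s: 49.6
position: [0.6165, 0.186, 0.1357]
eef_rot: [-0.0, 0.756, 0.655, -0.0]
wrist_force: [0.1, 0.9, 0.6]
opening: -0.0
[307 125   7   8  51] [ 356  242   60   62 2746]
ball [0.6439 0.1827 0.1628] 0.0021 local x 0.0284 angle 0.9017156557667829
[0.6165 0.186  0.1359] 0.001241143303226485 [0.1 0.1 1.3]
```

```bash
python3 -m inch '[0,0.012,0,0,0,0,-1, 0,0.012,0,0,0,0,-1]'; python3 -m inch '[0,-0.05,0,0,0,0,-1, 0,-0.12,0,0,0,0,-1, 0,-0.18,-0.1,0,0,0,-1, 0,-0.2,-0.3,0,0,0,-1, 0,-0.2,-0.5,0,0,0,-1, 0,-0.2,-0.5,0,0,0,-1]';  python3 -c "
from h import *
lever('20b')
cv2.imwrite('pics/tf.png',grab_frame('top'))"
```

```text
time_s: 49.95
position: [0.6203, 0.1854, 0.1358]
eef_rot: [0.0, 0.756, 0.655, 0.0]
wrist_force: [-0.5, -0.3, 0.1]
opening: -0.001
time_s: 50.7
position: [0.5624, 0.1948, 0.2922]
eef_rot: [0.003, 0.756, 0.655, 0.005]
wrist_force: [0.6, -0.2, 0.1]
opening: 0.001
[307 125   9   8  57] [409 172  29  29 680]
ball [0.6459 0.1815 0.1625] 0.0017 local x 0.0305 angle 0.930611389943285
[0.5599 0.1941 0.2865] 0.006301296888139097 [ 0.3 -0.3 -1.5]
```

View pics/s20b.png

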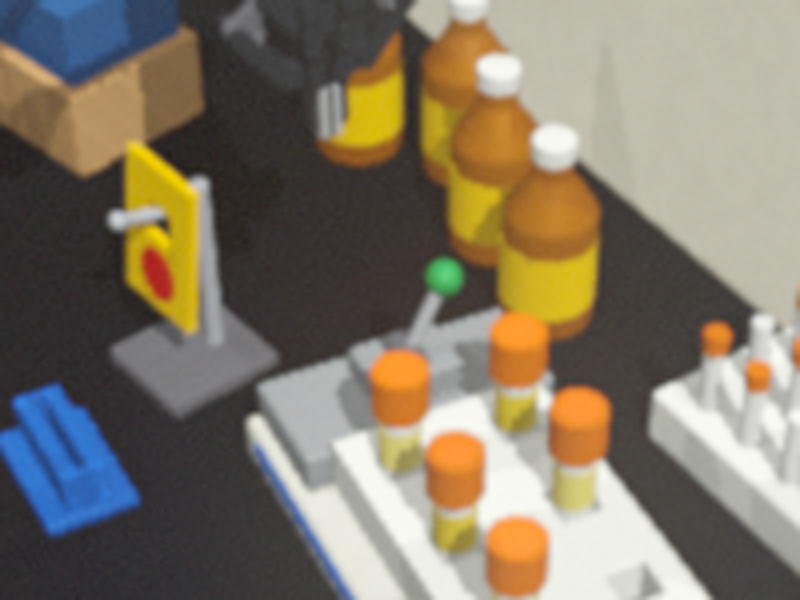

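View pics/w20b.png

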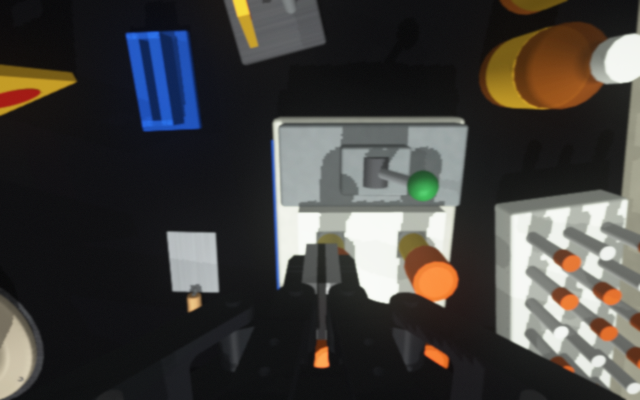

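View pics/tf.png

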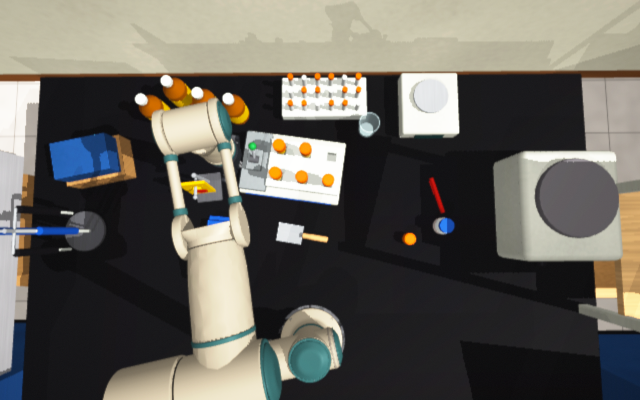

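Run:
```python
from h import *
np.set_printoptions(precision=4,suppress=True)
s=grab_frame('side');t=cv2.imread('pics/tf.png')
def bl(im,r,c,lo,hi):
    h=cv2.cvtColor(im,cv2.COLOR_BGR2HSV);m=cv2.inRange(h,(5,180,110),(18,255,255));k=np.zeros_like(m);k[r[0]:r[1],c[0]:c[1]]=255;m&=k
    n,l,st,ct=cv2.connectedComponentsWithStats(m);return [(ct[i],st[i]) for i in range(1,n) if lo<st[i][4]<hi]
T,S=camera_params('top'),camera_params('side')
A=bl(t,(130,190),(265,345),60,400);B=bl(s,(130,230),(285,370),80,900)
c_,s_=np.cos(.1423),np.sin(.1423)
for b,sb in B:
    X,e=min((tri(T,a,S,b) for a,_ in A),key=lambda q:q[1]+abs(q[0][2]-.16))
    d=X[:2]-[.598,.0622];print(sb,X,round(e,4),'local',np.array([d@[c_,-s_],d@[s_,c_]]))
```

```text
[323 138  15  18 208] [0.6019 0.0126 0.2437] 0.0245 local [ 0.0109 -0.0485]
[293 148  14  18 198] [0.5204 0.0241 0.2428] 0.0253 local [-0.0714 -0.0487]
[338 157  14  19 216] [0.6336 0.0088 0.1616] 0.0048 local [ 0.0428 -0.0478]
[307 169  13  17 185] [0.5451 0.0221 0.1583] 0.0018 local [-0.0467 -0.0472]
[323 190  13  18 190] [0.5746 0.0178 0.0602] 0.0365 local [-0.0169 -0.0473]
```

```bash
python3 - <<'E'
from h import *
s=grab_frame('side');S=camera_params('side')
h=cv2.cvtColor(s,cv2.COLOR_BGR2HSV);m=cv2.inRange(h,(5,180,110),(18,255,255));n,l,st,ct=cv2.connectedComponentsWithStats(m)
for x,y in [(.536,-.0605),(.5475,.0236),(.56,.108),(.6364,.0118),(.6485,.0955)]:
    p=proj(S,np.array([x,y,.154]));i=1+np.argmin(np.linalg.norm(ct[1:]-p,axis=1));print(p.round(1),ct[i].round(1),(ct[i]-p).round(1),st[i][2:])
print(sense()['time_s'],sense()['joint_vel'].round(3))
E
python3 -m inch '[0,0,-0.05,0,0,0,-1, 0,0,-0.05,0,0,0,-1, 0,0,-0.05,0,0,0,-1]'
```

```text
[328.9 199.1] [329.2 198.3] [ 0.3 -0.8] [ 13  18 188]
[313.5 177.4] [313.5 176.9] [ 0.  -0.5] [ 13  17 186]
[299.5 157.1] [299.5 156.5] [-0.  -0.6] [ 14  18 199]
[343.8 166.8] [344.6 165.6] [ 0.8 -1.2] [ 14  19 220]
[329.  147.5] [329.5 146.6] [ 0.6 -0.9] [ 15  18 208]
50.95 [-0.002  0.008 -0.004 -0.001 -0.    -0.001]
time_s: 51.32
position: [0.5607, 0.194, 0.3008]
eef_rot: [-0.0, 0.756, 0.655, 0.0]
wrist_force: [0.5, -0.3, 0.0]
opening: 0.0
```

All five caps match their fully-home positions to within about 1 px. The sign is hanging at rest, the lever is on, and the arm is clear.

```bash
python3 -c "
from rig import *
print(close_job())"
```

```text
the job is handed in; nothing more can be done
None
```

I capped all five tubes, hung the yellow sign from the holder on the steel stand's peg, then pushed the green lever to on. I handed the job in at about 51 s; no verdict was reported.

**Last checks:**
- **Caps:** in the side view all five are within about 1.5 px of where fully home caps should appear. Each seating ended in a firm stop of 6–10 N at the expected height. A cross-check from the top camera gave sensible heights for only two caps, because my colour mask missed the others.
- **Sign:** the peg is through the eye, about 14 mm on the free side of the stand's origin, and the sign tilts about 0.12–0.16 rad (limit 0.35). It looked the same in the side views before and after the lever push.
- **Lever:** about 0.93 rad measured, perhaps 0.03 less after allowing for a small measurement bias (threshold 0.8).
- **Robot:** the arm was raised clear and the wrist force was about 0.5 N.

**Things that went differently from expected:**
- **Finger length:** the real fingertips sit about 15–20 mm behind the stated TCP, not 11 mm ahead of it. My first grasp closed on air above a cap, so I lowered the later grasps to suit.
- **Sign on the peg:** while I slid the sign on, its eye pressed up against the peg with about 20 N, because I had not followed the peg's slope. Lowering it cleared this and nothing visibly shifted.
- **Spare cap:** the unused cap had been knocked aside during the run and stayed where it landed.

I did not measure the beaker, spatula, marker or jar for movement; they look undisturbed in the last top picture.

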